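# Slide the top brake pad off the stack into the thickness gauge and record it

### The job

Check the top brake pad's thickness: move the brass weight from the stack to the middle of the green round mat, standing upright and set down rather than dropped, and swing the gauge's yellow arm up past upright. Then slide the top pad sideways, without lifting it, off the stack and across the measuring table until it lies flat along the red stop rail, leaving the three pads below as they are, and bring the arm down until its foot rests on the pad. Last, press the red record button fully, and leave everything else on the bench where it is.

Things in the scene. Friction and masses are not known exactly. Their poses are not given: they have to be found in the camera images.
- gauge: fixed brake-pad gauge, blue base 170 x 240 x 10 mm. Origin at bench level; x along the pads' long side, y the sliding direction from the stack to the red stop rail, z up. In this frame the base spans y -105 to +135 mm, the stack stands on it about y = -55 mm and its -y side is open for pushing
- table_mid (a point): middle of the top of the aluminium measuring table: at gauge x = 0, y = 25.5 mm, 56 mm above the bench (2 mm below the underside of the top pad). The table is 170 mm along x and runs from gauge y = -21 to +72 mm. Steel side guides 10 mm high stand on it at x = +-75 to 83 mm, y = 10 to 60 mm
- stop_face (a point): middle of the foot of the red stop rail's face that the pad comes to lie along: gauge x = 0, y = 60 mm, at table height. The rail is 120 mm long along x, 12 mm thick, 18 mm high. A pad against it has its centre at gauge y = 32 mm
- swing_hinge (a point): hinge axis of the gauge arm: at gauge x = 0, y = 100 mm, 104 mm above the bench; the axis runs along the gauge's x; two blue cheeks 116 mm high stand either side (x = +-16 to 26 mm)
- gauge_arm (a joint): angle of the yellow gauge arm (rad): 0 is level, reaching from the hinge towards the stack (-y), its foot then just resting on the top of a pad on the table (below 0 if there is no pad); grows as it is swung up, 1.57 upright, end stop at 1.8 (leaning back). Stiff hinge (about 0.11 N m): stays where it is left
- swing_bar (a point): middle of the arm's black round cross bar, 82 mm from the hinge, 10 mm diameter, 110 mm long along the gauge's x: 44 mm of it is free on each side of the 22 mm wide arm, to be pinched there. The steel foot hangs 32 mm below the arm's middle line, 68 mm from the hinge; the dial (38 mm diameter) stands 20 mm above it, 46 mm from the hinge
- pad_top_mid (a point): top brake pad of a stack of four: steel back plate 110 x 56 x 5 mm uppermost (with ears 128 mm long over all) on an 11 mm friction block 104 x 52 mm, 16 mm thick in all, about 0.32 kg; long side along its x. The point is at its centre, 8 mm above its underside
- pad_second_mid (a point): second pad in the stack, a brake pad like the top one, friction side down; point at its centre, 8 mm above its underside
- pad_third_mid (a point): third pad in the stack, a brake pad like the top one, friction side down; point at its centre, 8 mm above its underside
- pad_bottom_mid (a point): bottom pad in the stack, a brake pad like the top one, friction side down; point at its centre, 8 mm above its underside
- weight_stem (a point): brass hold-down weight standing on the top pad: disc 52 mm diameter, 24 mm high, with a round stem 20 mm diameter rising from 24 to 60 mm above its underside, 0.35 kg. The point is in the stem's middle, 42 mm above the underside
- mat: green round parking mat, 84 mm diameter, 4 mm thick, fixed; origin at its centre on the bench, top 4 mm up
- record (a joint): travel of the recorder's button (m): 0 released, 0.006 fully down (about 4 N); springs back
- record_top (a point): centre of the top of the round red button, 30 mm diameter, on the grey recorder box (100 x 75 x 35 mm, fixed)
- oil_a: bystander: black oil bottle with red cap, 72 mm diameter, 190 mm high; origin under its centre
- oil_b: bystander: a second such bottle; origin under its centre
- grease: bystander: grease tin, 70 mm diameter, 75 mm high; origin under its centre
- wrench: bystander: wrench lying on the bench; origin under its middle
- socket: bystander: steel socket, 32 mm diameter, 35 mm high, upright; origin under its centre
- bearing: bystander: steel bearing ring, 60 mm diameter, 18 mm high; origin under its centre
- driver: bystander: red-handled screwdriver lying on the bench; origin under its middle
Things that resemble listed ones, but are neither listed nor needed, are in the scene too. What is shaped like the part that bears pad_top_mid but pink is not meant.

How it is judged:
By the outcome, as a careful person would: the job done as asked, in the order asked, and still so for the second after the job is handed in, with the robot touching nothing.
It also fails if it takes over 72 s, if anything falls off the work surface, if the arm or the gripper's body presses on something with over 40 N, if the wrist force passes 120 N, or if a joint passes its speed limit or range.

### The arm

A 6-joint arm with a two-finger parallel gripper is mounted at the origin on the work surface. World frame = base frame: x ahead of the robot, y to its left, z up, the work surface at z = 0. Lengths are in m, angles in rad, forces in N, time in s.
With the tool pointing down it reaches from about 0.35 to 0.875 m from the base axis. Payload 4.2 kg.
Tool frame: the origin (TCP) lies between the finger pads; the fingertips stand 14 mm ahead of it and the grasp point (between the pads) lies 5 mm behind it; z points along the fingers, y is the direction in which the jaws open and shut (so a half turn about z gives the same grasp; the last joint's range is limited). The gripper opens to 85 mm and grips with 20 to 120 N. Pads are 22 mm wide; open, the fingers measure 114 mm over their backs; the gripper's body (76 mm by 85 mm) begins 54 mm behind the grasp point. The pads swing forward as they close: fully open they stand 13 mm farther back than shut.
Start: joints at [1.534, 0.385, 0.008, 0, -1.194, -0.259], TCP at [0.182, 0.598, 0.225] pointing down, gripper open.
Joint ranges: [-3.14, 3.14], [-1.21, 2.06], [-1.07, 1.41], [-3.16, 2.05], [-2.99, -0.16], [-3.1, 3.1]. Speed limits (rad/s): [2.79, 2.79, 3.14, 3.14, 3.14, 3.14].

### API

Orientations are given as a unit quaternion [w, x, y, z].
In Python, from plant import readout, viewer, manip gives the robot as it stands.
- The arm moves only by the shell command python3 -m inch 'ROWS' [FORCE]. ROWS is JSON, a list of rows, each an object of numbers: "hand": the opening, from 0 (shut) to 1 (fully open); "x", "y", "z": the shift along the tool's x, y, z in m; "wx", "wy", "wz": the turn, a rotation vector about the tool's x, y, z in rad. A call has 1 to 20 rows; each row shifts and turns the pose as measured when the row begins, along the tool's axes as they then stand; what a row does not reach is not made up. A row lasts 1/8 s, in which the tool goes at most 62.5 mm and 10.7 degrees, less where a joint would pass 70% of its speed; a pose out of reach is approached as far as the arm can. A call is refused whole if a number of a shift passes 0.0625 or a number of a turn 0.188, either way. A call with a gripper value outside its range is refused whole. The fingers move at their own pace and stop on an object; FORCE is the grip in N (left out, the last holds). Time passes only in rows, so rows that do not move let the fingers close. It gives the time, the measured TCP pose, the force and the opening at its end, in the units of the state.
- readout.sense(): the state, without advancing time (a new reading comes with each control period).
- viewer.read_camera(name): name is "side" or "top"; returns the picture (480x640x3 uint8, red, green, blue); there is no depth.
- viewer.camera_params(name): a dict with "K" (3x3 intrinsics, pixels), "extrinsics" (4x4, takes a point from world to camera coordinates). Camera axes: x right, y down, z forward; pixel columns grow to the right and rows downward; lengths in m; the calibration is good to about 2 mm. A picture is of the moment at which its call begins. camera_params takes no time and is no camera call.
- manip.finish_job(): hands the job in, once; it reports no verdict.
The state is a dict: "t": time; "joints": joint angles; "qd": joint speeds; "joint_efforts": joint torques, N m; "eef_pos": TCP position; "ee_rot": TCP orientation; "force": force on the tool from outside, world axes, zero at the start; "moment": the same for the moment, N m; "gripper_width": finger opening in m.
Only numpy, scipy, OpenCV 4.12 (cv2) and the standard library are available. Lean on these libraries where they do the work, as an engineer would, in place of code of your own. Each camera call takes 0.05 s, during which the arm holds its last target.

## Working session

There is one attempt and no reset: what is moved stays moved. The work goes in short steps, Python scripts to look and compute and a shell command to move; the robot and the scene stay as the last step left them, time stands still between calls to the robot, and variables do not carry over. Pictures are saved under pics/ and viewed, and the job is handed in when it is done.

```bash
ls; mkdir -p pics; cat > h.py <<'E'
import numpy as np,cv2
from plant import readout,viewer,manip
def shot(n,f):
    im=viewer.read_camera(n); cv2.imwrite('pics/'+f,im[:,:,::-1]); return im
def ray(n,u,v):
    p=viewer.camera_params(n);K=np.array(p['K']);E=np.array(p['extrinsics']);R=E[:3,:3];t=E[:3,3]
    return -R.T@t, R.T@np.linalg.solve(K,[u,v,1.])
def onz(n,u,v,z):
    c,d=ray(n,u,v); return c+d*(z-c[2])/d[2]
def proj(n,P):
    p=viewer.camera_params(n);K=np.array(p['K']);E=np.array(p['extrinsics'])
    q=K@(E[:3,:3]@np.array(P)+E[:3,3]); return q[:2]/q[2]
def tri(u1,u2):
    a,b=ray('side',*u1);c,d=ray('top',*u2)
    s=np.linalg.lstsq(np.stack([b,-d],1),c-a,rcond=None)[0]
    p,q=a+b*s[0],c+d*s[1]; return (p+q)/2,np.linalg.norm(p-q)
E
python3 - <<'E'
from h import *
shot('side','s0.png');shot('top','t0.png');print(readout.sense())
for n in('side','top'):print(ray(n,320,240))
E
```

```text
pics
{'t': 0.1, 'joints': array([ 1.53358244e+00,  3.85480154e-01,  6.74091848e-03, -4.03874098e-04,
       -1.19399789e+00, -2.58562812e-01]), 'qd': array([-0.00033323, -0.00405166,  0.00156976,  0.00058617, -0.00023034,
       -0.00269583]), 'joint_efforts': array([-1.95497073e-04, -3.93318415e+01,  1.88929939e+01,  4.19788465e+00,
       -2.53616679e-03,  3.14061502e-06]), 'eef_pos': array([0.18203582, 0.59733845, 0.22352686]), 'ee_rot': array([ 9.85193824e-04,  9.89072973e-01, -1.47423461e-01, -7.93707116e-05]), 'force': array([-0.82432021,  0.60864751,  0.59173158]), 'moment': array([0.03598057, 0.00510741, 0.00428392]), 'gripper_width': 0.08514345257633782}
(array([ 0.19508437, -0.78634443,  0.67522595]), array([ 0.33427817,  0.78007722, -0.52899116]))
(array([0.29820982, 0.01579811, 1.25055807]), array([ 0.18360599,  0.00423375, -0.98328245]))
```

View pics/s0.png

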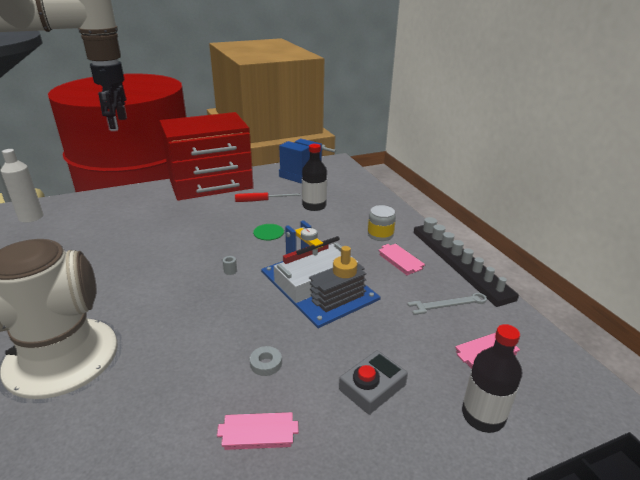

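View pics/t0.png

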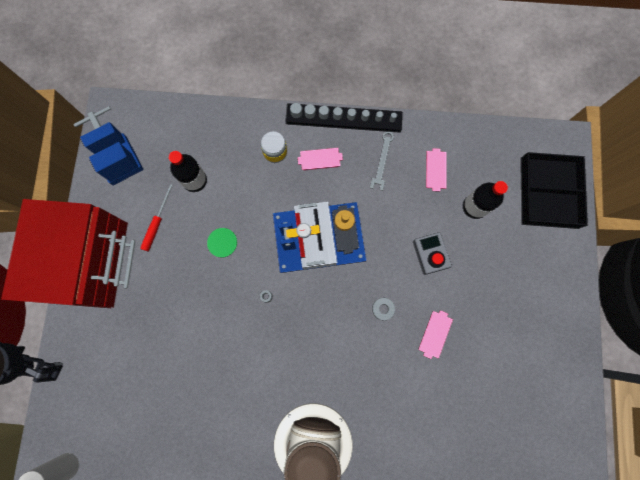

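Gauge at side (320,270) / top (320,237). The dark stack and brass weight are at top (345,225), and the mat at top (222,242). The red button is at top (437,259) and side (367,374). The pink pads are decoys. I'll enlarge these next.

```bash
python3 - <<'E'
import cv2,numpy as np
s=cv2.imread('pics/s0.png');t=cv2.imread('pics/t0.png')
cv2.imwrite('pics/s0c.png',cv2.resize(s[205:335,240:400],None,fx=5,fy=4.6,interpolation=cv2.INTER_CUBIC)[:600,:800])
cv2.imwrite('pics/t0c.png',cv2.resize(t[190:285,260:390],None,fx=6,fy=6,interpolation=cv2.INTER_CUBIC))
E
```

```text
(no output)
```

View pics/s0c.png

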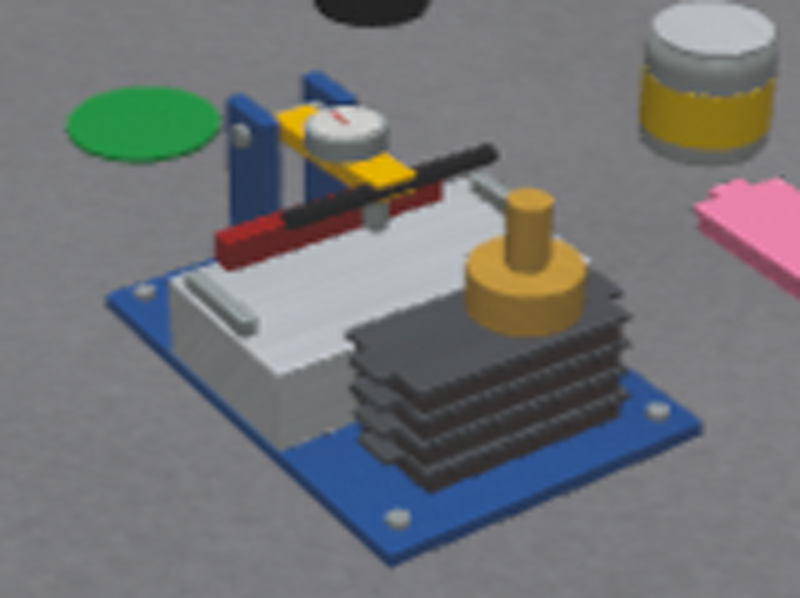

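View pics/t0c.png

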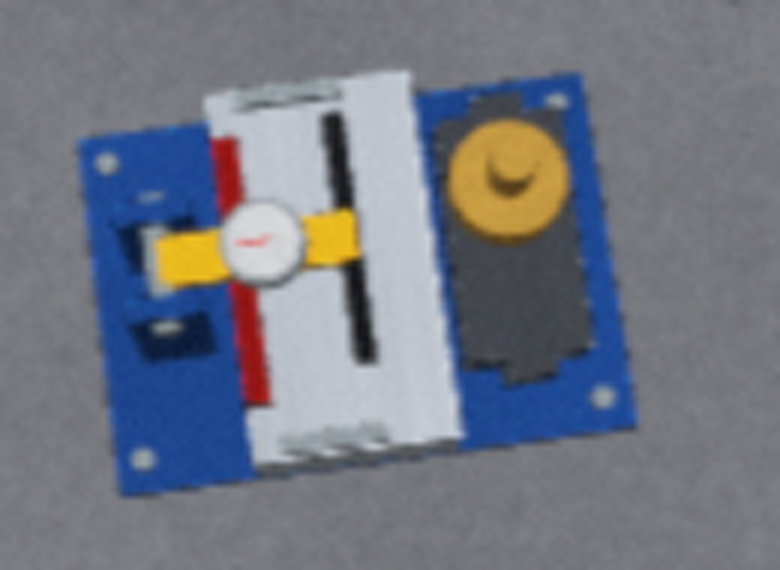

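```bash
cat > m.py <<'E'
from h import *
g=np.array([[80,140],[580,72],[637,428],[122,495]])/6+[260,190]
W=np.array([onz('top',u,v,.01) for u,v in g])[:,:2]
M=np.array([[85,135],[85,-105],[-85,-105],[-85,135]])/1000.
mc=M.mean(0);wc=W.mean(0);H=(M-mc).T@(W-wc);U,S,V=np.linalg.svd(H);R=(U@V).T
o=wc-R@mc
yaw=np.arctan2(R[1,0],R[0,0])
def G(x,y,z):return np.array([*(o+R@[x,y]),z])
if __name__=='__main__':
    print('gauge',o,yaw,np.abs((R@M.T).T+o-W).max())
    i=cv2.imread('pics/t0.png');j=cv2.imread('pics/s0.png')
    h=cv2.cvtColor(i,cv2.COLOR_BGR2HSV);hs=cv2.cvtColor(j,cv2.COLOR_BGR2HSV)
    def blob(h,lo,hi,win):
        m=cv2.inRange(h,np.array(lo),np.array(hi));x0,y0,x1,y1=win
        k=np.zeros_like(m);k[y0:y1,x0:x1]=m[y0:y1,x0:x1]
        q=max(cv2.findContours(k,0,1)[0],key=cv2.contourArea);
        n=cv2.moments(q);return np.array([n['m10'],n['m01']])/n['m00'],cv2.contourArea(q),cv2.boundingRect(q)
    a=blob(h,(45,100,50),(75,255,255),(190,220,250,270));b=blob(hs,(45,100,50),(75,255,255),(240,215,300,245))
    print('mat',a,onz('top',*a[0],.004),onz('side',*b[0],.004))
    a=blob(h,(0,150,80),(6,255,255),(420,245,455,275));b=blob(hs,(0,150,80),(6,255,255),(350,360,385,390))
    print('btn',a,b,tri(b[0],a[0]),onz('top',*a[0],.045))
    # weight stem top: side crop (530,200) ; top (513,165)
    s=np.array([240+530/5,205+200/4.6]);
    for nm,p in(('side',s),('top',np.array([260+515/6,190+168/6]))): print('stemtop',nm,onz(nm,*p,.134))
    p=[260+508/6,190+180/6];print('disc top',onz('top',*p,.098))
    # pad corners
    pc=[(437,122),(560,115),(594,350),(465,367)]
    for u,v in pc: 
        q=onz('top',260+u/6,190+v/6,.074);print('pad g',R.T@(q[:2]-o))
    pc=[(410,98.),(350,335)]
    print('weight at gauge',R.T@(onz('top',*p,.098)[:2]-o))
    for n,P in(('hinge',G(0,.1,.104)),('stop',G(0,.06,.056)),('tabc',G(.085,.072,.056))):print(n,P,proj('top',P),proj('side',P))
E
python3 m.py
```

```text
gauge [0.54165497 0.00944185] 0.21234811431370443 0.0015048116349514196
mat (array([221.62697201, 242.11832061]), 655.0, (207, 228, 30, 29)) [0.50363608 0.29438898 0.004     ] [0.50440613 0.29529923 0.004     ]
btn (array([437.05747126, 258.14367816]), 87.0, (432, 253, 11, 11)) (array([366.41186299, 372.90225564]), 199.5, (358, 365, 18, 17)) (array([ 0.49693711, -0.29306835,  0.05308998]), np.float64(0.0003043581636942171)) [ 0.49842824 -0.29520733  0.045     ]
stemtop side [ 0.57468578 -0.03875805  0.134     ]
stemtop top [ 0.56814132 -0.04018244  0.134     ]
disc top [ 0.57126544 -0.03930038  0.098     ]
pad g [ 0.05445235 -0.02878195]
pad g [ 0.050282   -0.08353564]
pad g [-0.05658125 -0.08225934]
pad g [-0.05646284 -0.02524553]
weight at gauge [ 0.01867267 -0.053888  ]
hinge [0.52057938 0.10719572 0.104     ] [286.76689489 234.28312962] [297.36987401 232.06659572]
stop [0.52900962 0.06809417 0.056     ] [302.68217444 235.82442015] [306.90287019 257.28287814]
tabc [0.60957134 0.09773888 0.056     ] [294.28795586 205.99577337] [333.48681673 244.07710398]
```

```bash
cat > d.py <<'E'
import sys
from h import *
from m import G,R,o,yaw
from scipy.spatial.transform import Rotation as Ro
def cur():
    s=readout.sense();q=s['ee_rot'];return s,Ro.from_quat([q[1],q[2],q[3],q[0]]).as_matrix()
def delta(P,yw=None):
    s,T=cur();p=s['eef_pos'];x=np.arctan2(T[1,0],T[0,0])
    y=x if yw is None else yw
    Tg=np.array([[np.cos(y),np.sin(y),0],[np.sin(y),-np.cos(y),0],[0,0,-1]])
    print('t %.2f'%s['t'],'pos',p.round(4),'yaw %.3f'%x,'F',s['force'].round(1),'w %.4f'%s['gripper_width'],'gauge',(R.T@(p[:2]-o)).round(4))
    print('shift tool',(T.T@(np.array(P)-p)).round(4),'turn tool',Ro.from_matrix(T.T@Tg).as_rotvec().round(3), 'shift if turned',(Tg.T@(np.array(P)-p)).round(4))
E
python3 -c "
from d import *
delta([.571,-.0395,.2235],yaw-np.pi/2)
b=tri([240+385/5,205+190/4.6],[260+347/6,190+240/6]);print(b,R.T@(b[0][:2]-o))"
```

```text
t 0.10 pos [0.182  0.5973 0.2235] yaw -0.296 F [-0.8  0.6  0.6] w 0.0851 gauge [-0.2276  0.6505]
shift tool [0.5578 0.4957 0.0011] turn tool [ 2.000e-03 -1.000e-03  1.063e+00] shift if turned [ 0.7045 -0.246   0.    ]
(array([0.53720989, 0.02824213, 0.1080856 ]), np.float64(5.972440536118545e-05)) [-0.00038296  0.01931483]
```

```bash
python3 -m inch '[{"x":0.04,"y":0.036},{"x":0.04,"y":0.036},{"x":0.04,"y":0.036},{"x":0.04,"y":0.036},{"x":0.04,"y":0.036},{"x":0.04,"y":0.036},{"x":0.04,"y":0.036},{"x":0.04,"y":0.036},{"x":0.04,"y":0.036},{"x":0.04,"y":0.036},{"x":0.04,"y":0.036},{"x":0.04,"y":0.036},{"x":0.04,"y":0.036},{"wz":0.18},{"wz":0.18},{"wz":0.18},{"wz":0.18},{"wz":0.18},{"wz":0.16}]'
python3 -c "
from d import *
delta([.571,-.0395,.2235],yaw-np.pi/2)"
```

```text
t 0.10 pos [0.182  0.5973 0.2235] yaw -0.296 F [-0.8  0.6  0.6] w 0.0851 gauge [-0.2276  0.6505]
shift tool [0.5578 0.4957 0.0011] turn tool [ 2.000e-03 -1.000e-03  1.063e+00] shift if turned [ 0.7045 -0.246   0.    ]$[0]: bad value
```

```bash
python3 -m inch '[{"hand":1,"x":0.04,"y":0.036,"z":0,"wx":0,"wy":0,"wz":0},{"hand":1,"x":0.04,"y":0.036,"z":0,"wx":0,"wy":0,"wz":0}]'
```

```text
t: 0.35
eef_pos: [0.237, 0.5051, 0.2212]
ee_rot: [0.002, 0.989, -0.145, -0.0]
force: [1.2, -1.0, 0.4]
gripper_width: 0.0852
```

```bash
python3 -m inch '[{"hand":1,"x":0.04,"y":0.036},{"hand":1,"x":0.04,"y":0.036}]'
```

```text
$[0]: bad value
```

```bash
python3 -m inch '[{"hand":1,"x":0.04,"y":0.036,"z":0,"wx":0,"wy":0,"wz":0},{"hand":1,"x":0.04,"y":0.036,"z":0,"wx":0,"wy":0,"wz":0},{"hand":1,"x":0.04,"y":0.036,"z":0,"wx":0,"wy":0,"wz":0},{"hand":1,"x":0.04,"y":0.036,"z":0,"wx":0,"wy":0,"wz":0},{"hand":1,"x":0.04,"y":0.036,"z":0,"wx":0,"wy":0,"wz":0},{"hand":1,"x":0.04,"y":0.036,"z":0,"wx":0,"wy":0,"wz":0},{"hand":1,"x":0.04,"y":0.036,"z":0,"wx":0,"wy":0,"wz":0},{"hand":1,"x":0.04,"y":0.036,"z":0,"wx":0,"wy":0,"wz":0},{"hand":1,"x":0.04,"y":0.036,"z":0,"wx":0,"wy":0,"wz":0},{"hand":1,"x":0.04,"y":0.036,"z":0,"wx":0,"wy":0,"wz":0},{"hand":1,"x":0.04,"y":0.036,"z":0,"wx":0,"wy":0,"wz":0},{"hand":1,"x":0,"y":0,"z":0,"wx":0,"wy":0,"wz":0.18},{"hand":1,"x":0,"y":0,"z":0,"wx":0,"wy":0,"wz":0.18},{"hand":1,"x":0,"y":0,"z":0,"wx":0,"wy":0,"wz":0.18},{"hand":1,"x":0,"y":0,"z":0,"wx":0,"wy":0,"wz":0.18},{"hand":1,"x":0,"y":0,"z":0,"wx":0,"wy":0,"wz":0.18},{"hand":1,"x":0,"y":0,"z":0,"wx":0,"wy":0,"wz":0.16}]'
python3 -c "
from d import *
delta([.571,-.0395,.2235],yaw-np.pi/2)"
```

```text
t: 2.48
eef_pos: [0.55, -0.0243, 0.2169]
ee_rot: [0.007, 0.768, -0.64, -0.002]
force: [0.6, -0.3, -0.2]
gripper_width: 0.0855
t 2.48 pos [ 0.55   -0.0243  0.2169] yaw -1.389 F [ 0.6 -0.3 -0.2] w 0.0855 gauge [ 0.001  -0.0347]
shift tool [ 0.0188 -0.0179 -0.0067] turn tool [ 0.014 -0.006 -0.031] shift if turned [ 0.0193 -0.0174 -0.0066]
```

```bash
python3 -m inch '[{"hand":1,"x":0.0193,"y":-0.0174,"z":0,"wx":0.014,"wy":-0.006,"wz":-0.031},{"hand":1,"x":0,"y":0,"z":0.02,"wx":0,"wy":0,"wz":0},{"hand":1,"x":0,"y":0,"z":0.02,"wx":0,"wy":0,"wz":0}]'
python3 -c "
from d import *
delta([.571,-.0395,.119],yaw-np.pi/2);shot('side','s1.png');shot('top','t1.png')
a=cv2.imread('pics/s1.png')[150:310,240:440];cv2.imwrite('pics/s1c.png',cv2.resize(a,None,fx=3.7,fy=3.7,interpolation=2))"
```

```text
t: 2.85
eef_pos: [0.5714, -0.0403, 0.1762]
ee_rot: [-0.001, 0.778, -0.628, 0.0]
force: [-0.3, -0.1, -0.6]
gripper_width: 0.0855
t 2.85 pos [ 0.5714 -0.0403  0.1762] yaw -1.358 F [-0.3 -0.1 -0.6] w 0.0855 gauge [ 0.0186 -0.0549]
shift tool [-0.0008  0.0003  0.0572] turn tool [-0.002  0.001  0.   ] shift if turned [-0.0009  0.0002  0.0572]
```

View pics/s1c.png

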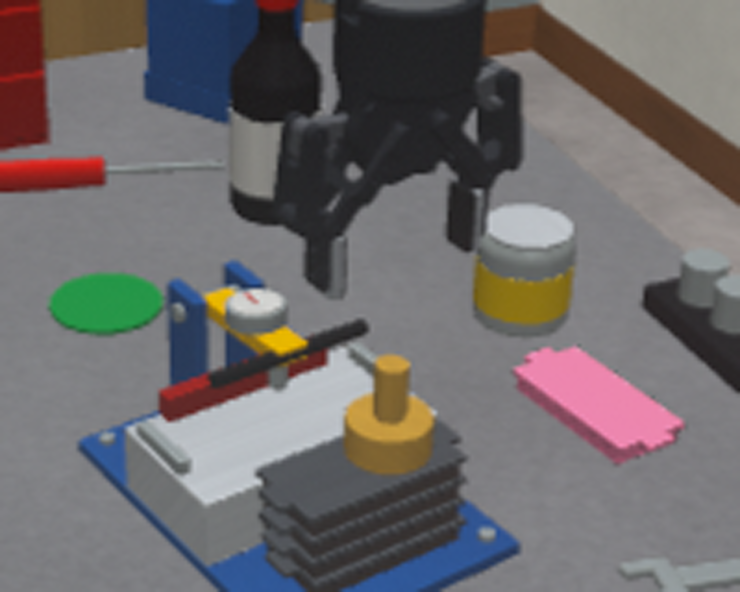

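The open jaws are centred above the brass stem at crop (392,380), which is the only brass weight. Descending to grip it.

```bash
python3 -m inch '[{"hand":1,"x":-0.001,"y":0,"z":0.02,"wx":0,"wy":0,"wz":0},{"hand":1,"x":0,"y":0,"z":0.02,"wx":0,"wy":0,"wz":0},{"hand":1,"x":0,"y":0,"z":0.017,"wx":0,"wy":0,"wz":0},{"hand":0.1,"x":0,"y":0,"z":0,"wx":0,"wy":0,"wz":0},{"hand":0.1,"x":0,"y":0,"z":0,"wx":0,"wy":0,"wz":0},{"hand":0.1,"x":0,"y":0,"z":0,"wx":0,"wy":0,"wz":0},{"hand":0.1,"x":0,"y":0,"z":0,"wx":0,"wy":0,"wz":0},{"hand":0.1,"x":0,"y":0,"z":0,"wx":0,"wy":0,"wz":0},{"hand":0.1,"x":0,"y":0,"z":0,"wx":0,"wy":0,"wz":0}]' 40
python3 -c "
from d import *
delta([.571,-.0395,.119],yaw-np.pi/2)"
```

```text
t: 4.08
eef_pos: [0.5725, -0.0388, 0.1215]
ee_rot: [-0.002, 0.779, -0.628, 0.001]
force: [-0.0, -0.1, -1.8]
gripper_width: 0.0171
t 4.08 pos [ 0.5725 -0.0388  0.1215] yaw -1.357 F [-0.  -0.1 -1.8] w 0.0171 gauge [ 0.02   -0.0537]
shift tool [0.0004 0.0016 0.0025] turn tool [-0.005 -0.     0.002] shift if turned [0.0004 0.0016 0.0025]
```

```bash
python3 -m inch '[{"hand":0.1,"x":0,"y":0,"z":-0.01,"wx":0,"wy":0,"wz":0},{"hand":0.1,"x":0,"y":0,"z":-0.02,"wx":0,"wy":0,"wz":0},{"hand":0.1,"x":0,"y":0,"z":-0.02,"wx":0,"wy":0,"wz":0},{"hand":0.1,"x":0,"y":0,"z":0,"wx":0,"wy":0,"wz":0}]'
python3 -c "
from d import *
delta([.504,.295,.17],yaw-np.pi/2);shot('side','s2.png')
a=cv2.imread('pics/s2.png')[150:310,240:440];cv2.imwrite('pics/s2c.png',cv2.resize(a,None,fx=3.7,fy=3.7,interpolation=2))"
```

```text
t: 4.58
eef_pos: [0.5705, -0.039, 0.1724]
ee_rot: [-0.0, 0.778, -0.628, -0.0]
force: [0.1, 0.2, -4.2]
gripper_width: 0.0169
t 4.58 pos [ 0.5705 -0.039   0.1724] yaw -1.358 F [ 0.1  0.2 -4.2] w 0.0169 gauge [ 0.018  -0.0534]
shift tool [-0.3405 -0.0056  0.0027] turn tool [0.    0.001 0.001] shift if turned [-0.3405 -0.0054  0.0024]
```

View pics/s2c.png

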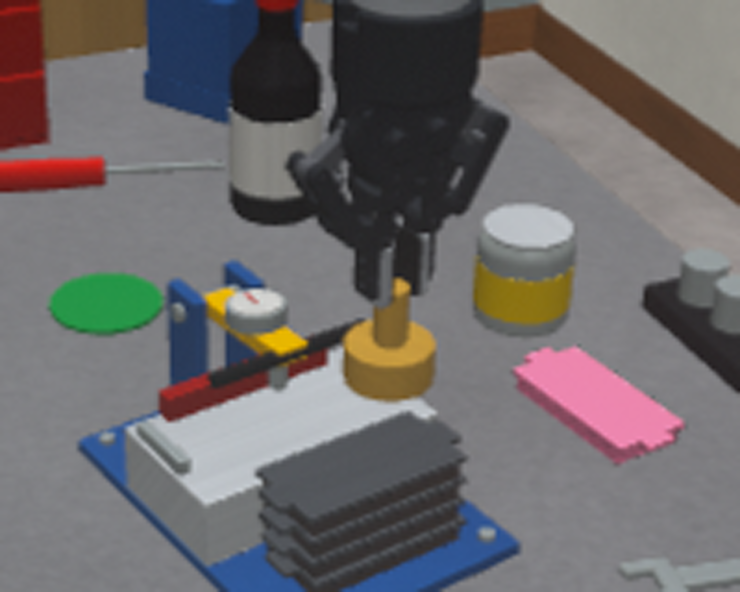

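```bash
python3 -m inch '[{"hand":0.1,"x":0,"y":0,"z":-0.03,"wx":0,"wy":0,"wz":0},{"hand":0.1,"x":0,"y":0,"z":-0.03,"wx":0,"wy":0,"wz":0},{"hand":0.1,"x":-0.02,"y":0,"z":0,"wx":0,"wy":0,"wz":0},{"hand":0.1,"x":-0.04,"y":0,"z":0,"wx":0,"wy":0,"wz":0},{"hand":0.1,"x":-0.04,"y":0,"z":0,"wx":0,"wy":0,"wz":0},{"hand":0.1,"x":-0.04,"y":0,"z":0,"wx":0,"wy":0,"wz":0},{"hand":0.1,"x":-0.04,"y":-0.002,"z":0,"wx":0,"wy":0,"wz":0},{"hand":0.1,"x":-0.04,"y":-0.002,"z":0,"wx":0,"wy":0,"wz":0},{"hand":0.1,"x":-0.04,"y":-0.001,"z":0,"wx":0,"wy":0,"wz":0},{"hand":0.1,"x":-0.04,"y":0,"z":0,"wx":0,"wy":0,"wz":0},{"hand":0.1,"x":-0.03,"y":0,"z":0,"wx":0,"wy":0,"wz":0},{"hand":0.1,"x":-0.01,"y":0,"z":0,"wx":0,"wy":0,"wz":0}]'
python3 -c "
from d import *
delta([.504,.295,.052],yaw-np.pi/2)"
```

```text
t: 6.12
eef_pos: [0.4843, 0.3074, 0.208]
ee_rot: [0.019, 0.777, -0.629, -0.015]
force: [-0.1, -1.0, -3.5]
gripper_width: 0.0173
t 6.12 pos [0.4843 0.3074 0.208 ] yaw -1.361 F [-0.1 -1.  -3.5] w 0.0173 gauge [0.0067 0.3033]
shift tool [ 0.0161 -0.0241  0.1551] turn tool [ 0.047 -0.    -0.003] shift if turned [ 0.0162 -0.0167  0.156 ]
```

```bash
python3 -m inch '[{"hand":0.1,"x":0.016,"y":-0.02,"z":0,"wx":0.047,"wy":0,"wz":0},{"hand":0.1,"x":0,"y":0,"z":0.03,"wx":0,"wy":0,"wz":0},{"hand":0.1,"x":0,"y":0,"z":0.03,"wx":0,"wy":0,"wz":0},{"hand":0.1,"x":0,"y":0,"z":0.03,"wx":0,"wy":0,"wz":0},{"hand":0.1,"x":0,"y":0,"z":0.02,"wx":0,"wy":0,"wz":0},{"hand":0.1,"x":0,"y":0,"z":0,"wx":0,"wy":0,"wz":0}]'
python3 -c "
from d import *
delta([.504,.295,.052],yaw-np.pi/2)"
```

```text
t: 6.88
eef_pos: [0.5006, 0.2923, 0.0859]
ee_rot: [0.008, 0.777, -0.63, -0.002]
force: [0.3, 0.3, -2.3]
gripper_width: 0.0173
t 6.88 pos [0.5006 0.2923 0.0859] yaw -1.362 F [ 0.3  0.3 -2.3] w 0.0173 gauge [0.0195 0.2851]
shift tool [-0.0022 -0.0044  0.0338] turn tool [ 0.014 -0.007 -0.004] shift if turned [-0.002  -0.0039  0.0339]
```

```bash
python3 -m inch '[{"hand":0.1,"x":-0.002,"y":-0.004,"z":0.01,"wx":0.014,"wy":-0.007,"wz":0},{"hand":0.1,"x":0,"y":0,"z":0.008,"wx":0,"wy":0,"wz":0},{"hand":0.1,"x":0,"y":0,"z":0,"wx":0,"wy":0,"wz":0}]'
python3 -c "
from d import *
delta([.504,.295,.052],yaw-np.pi/2);shot('side','s3.png');shot('top','t3.png')
a=cv2.imread('pics/s3.png')[150:270,200:340];b=cv2.imread('pics/t3.png')[180:300,160:300];cv2.imwrite('pics/s3c.png',cv2.resize(np.hstack([a,b]),None,fx=2.8,fy=2.8,interpolation=2))"
```

```text
t: 7.25
eef_pos: [0.5041, 0.2949, 0.0684]
ee_rot: [-0.0, 0.777, -0.63, 0.0]
force: [1.2, 0.3, -2.9]
gripper_width: 0.0171
t 7.25 pos [0.5041 0.2949 0.0684] yaw -1.362 F [ 1.2  0.3 -2.9] w 0.0171 gauge [0.0235 0.2869]
shift tool [-0.0002  0.0001  0.0164] turn tool [-0.001 -0.    -0.004] shift if turned [-0.0002  0.0001  0.0164]
```

View pics/s3c.png

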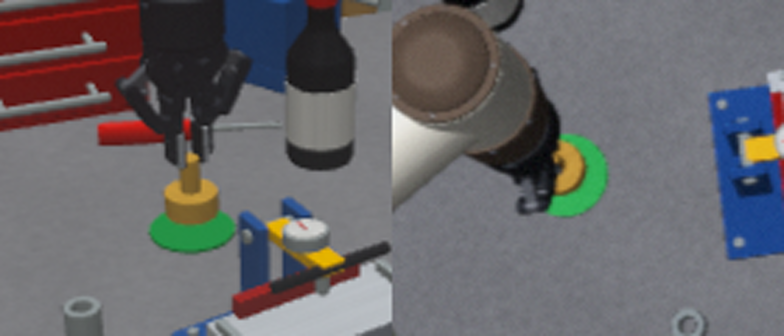

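The weight hangs upright over the mat, at crop (192,200) on the left. Lowering it slowly.

```bash
for k in 1; do python3 -m inch '[{"hand":0.1,"x":0,"y":0,"z":0.008,"wx":0,"wy":0,"wz":0},{"hand":0.1,"x":0,"y":0,"z":0.005,"wx":0,"wy":0,"wz":0},{"hand":0.1,"x":0,"y":0,"z":0,"wx":0,"wy":0,"wz":0}]'; done
```

```text
t: 7.72
eef_pos: [0.505, 0.2956, 0.0561]
ee_rot: [-0.002, 0.777, -0.63, 0.001]
force: [0.0, 0.3, -2.8]
gripper_width: 0.0173
```

```bash
python3 -m inch '[{"hand":0.1,"x":0,"y":0,"z":0.002,"wx":0,"wy":0,"wz":0},{"hand":0.1,"x":0,"y":0,"z":0,"wx":0,"wy":0,"wz":0}]'
```

```text
t: 7.98
eef_pos: [0.5051, 0.2957, 0.054]
ee_rot: [-0.002, 0.777, -0.63, 0.001]
force: [-0.3, 0.2, -3.0]
gripper_width: 0.0171
```

```bash
python3 -m inch '[{"hand":0.1,"x":0,"y":0,"z":0.0015,"wx":0,"wy":0,"wz":0},{"hand":0.1,"x":0,"y":0,"z":0,"wx":0,"wy":0,"wz":0}]'
```

```text
t: 8.22
eef_pos: [0.5052, 0.2958, 0.0526]
ee_rot: [-0.002, 0.777, -0.63, 0.001]
force: [0.1, 0.0, -3.1]
gripper_width: 0.0172
```

```bash
python3 -m inch '[{"hand":0.1,"x":0,"y":0,"z":0.0015,"wx":0,"wy":0,"wz":0},{"hand":0.1,"x":0,"y":0,"z":0,"wx":0,"wy":0,"wz":0}]'
```

```text
t: 8.48
eef_pos: [0.5057, 0.2962, 0.0516]
ee_rot: [-0.003, 0.777, -0.629, 0.001]
force: [0.2, -0.4, -2.6]
gripper_width: 0.017
```

```bash
python3 -m inch '[{"hand":0.1,"x":0,"y":0,"z":0.0015,"wx":0,"wy":0,"wz":0},{"hand":0.1,"x":0,"y":0,"z":0,"wx":0,"wy":0,"wz":0}]'
```

```text
t: 8.72
eef_pos: [0.5062, 0.2963, 0.0514]
ee_rot: [-0.003, 0.777, -0.629, 0.001]
force: [-0.3, 0.4, -1.9]
gripper_width: 0.0173
```

```bash
python3 -m inch '[{"hand":0.1,"x":0,"y":0,"z":0.001,"wx":0,"wy":0,"wz":0},{"hand":0.1,"x":0,"y":0,"z":0,"wx":0,"wy":0,"wz":0}]'
```

```text
t: 8.98
eef_pos: [0.5063, 0.2964, 0.0513]
ee_rot: [-0.004, 0.777, -0.629, 0.001]
force: [-1.7, 0.7, -0.4]
gripper_width: 0.017
```

```bash
python3 -m inch '[{"hand":0.3,"x":0,"y":0,"z":0,"wx":0,"wy":0,"wz":0},{"hand":0.5,"x":0,"y":0,"z":0,"wx":0,"wy":0,"wz":0},{"hand":0.7,"x":0,"y":0,"z":0,"wx":0,"wy":0,"wz":0},{"hand":0.9,"x":0,"y":0,"z":0,"wx":0,"wy":0,"wz":0},{"hand":0.9,"x":0,"y":0,"z":-0.02,"wx":0,"wy":0,"wz":0},{"hand":0.9,"x":0,"y":0,"z":-0.05,"wx":0,"wy":0,"wz":0},{"hand":0.7,"x":0,"y":0,"z":-0.05,"wx":0,"wy":0,"wz":0},{"hand":0.5,"x":0,"y":0,"z":-0.05,"wx":0,"wy":0,"wz":0}]'
python3 -c "
from d import *
delta(G(.036,.0193,.22),yaw);delta(G(-.036,.0193,.22),yaw-np.pi)"
```

```text
t: 9.98
eef_pos: [0.5038, 0.2945, 0.2204]
ee_rot: [0.001, 0.777, -0.629, 0.001]
force: [-0.3, 0.8, 0.8]
gripper_width: 0.0433
t 9.97 pos [0.5038 0.2945 0.2204] yaw -1.361 F [-0.3  0.8  0.8] w 0.0433 gauge [0.0231 0.2867]
shift tool [ 0.2673 -0.0136  0.0012] turn tool [ 3.000e-03 -1.000e-03 -1.573e+00] shift if turned [0.0129 0.2674 0.0004]
t 9.97 pos [0.5038 0.2945 0.2204] yaw -1.361 F [-0.3  0.8  0.8] w 0.0433 gauge [0.0231 0.2867]
shift tool [0.2675 0.0584 0.0012] turn tool [-1.000e-03 -3.000e-03  1.568e+00] shift if turned [ 0.0591 -0.2674  0.0004]
```

```bash
python3 -m inch '[{"hand":0.38,"x":0.038,"y":0.0085,"z":0,"wx":0,"wy":0,"wz":0},{"hand":0.38,"x":0.038,"y":0.0085,"z":0,"wx":0,"wy":0,"wz":0},{"hand":0.38,"x":0.038,"y":0.0085,"z":0,"wx":0,"wy":0,"wz":0},{"hand":0.38,"x":0.038,"y":0.0085,"z":0,"wx":0,"wy":0,"wz":0},{"hand":0.38,"x":0.038,"y":0.0085,"z":0,"wx":0,"wy":0,"wz":0},{"hand":0.38,"x":0.038,"y":0.0085,"z":0,"wx":0,"wy":0,"wz":0},{"hand":0.38,"x":0.038,"y":0.0085,"z":0,"wx":0,"wy":0,"wz":0},{"hand":0.38,"x":0,"y":0,"z":0,"wx":0,"wy":0,"wz":0.18},{"hand":0.38,"x":0,"y":0,"z":0,"wx":0,"wy":0,"wz":0.18},{"hand":0.38,"x":0,"y":0,"z":0,"wx":0,"wy":0,"wz":0.18},{"hand":0.38,"x":0,"y":0,"z":0,"wx":0,"wy":0,"wz":0.18},{"hand":0.38,"x":0,"y":0,"z":0,"wx":0,"wy":0,"wz":0.18},{"hand":0.38,"x":0,"y":0,"z":0,"wx":0,"wy":0,"wz":0.18},{"hand":0.38,"x":0,"y":0,"z":0,"wx":0,"wy":0,"wz":0.18},{"hand":0.38,"x":0,"y":0,"z":0,"wx":0,"wy":0,"wz":0.18},{"hand":0.38,"x":0,"y":0,"z":0,"wx":0,"wy":0,"wz":0.12}]'
python3 -c "
from d import *
delta(G(-.036,.0193,.16),yaw-np.pi);print(cur()[0]['joints'].round(2))
i=shot('top','t4.png');cv2.imwrite('pics/t4c.png',cv2.resize(i[180:300,160:320],None,fx=4,fy=4,interpolation=2)[:,:,::-1])
i=shot('side','s4.png');cv2.imwrite('pics/s4c.png',cv2.resize(i[150:310,200:400],None,fx=3.7,fy=3.7,interpolation=2)[:,:,::-1])"
```

```text
t: 11.98
eef_pos: [0.5022, 0.0147, 0.2261]
ee_rot: [0.007, -0.084, 0.996, 0.003]
force: [-0.3, -0.5, -0.3]
gripper_width: 0.0324
t 11.97 pos [0.5022 0.0147 0.2261] yaw -2.973 F [-0.3 -0.5 -0.3] w 0.0324 gauge [-0.0375  0.0134]
shift tool [-0.0004  0.0056  0.0661] turn tool [ 0.004  0.014 -0.043] shift if turned [-0.0015  0.0059  0.0661]
[ 0.35  0.17 -0.29 -0.   -1.1  -1.75]
```

View pics/t4c.png

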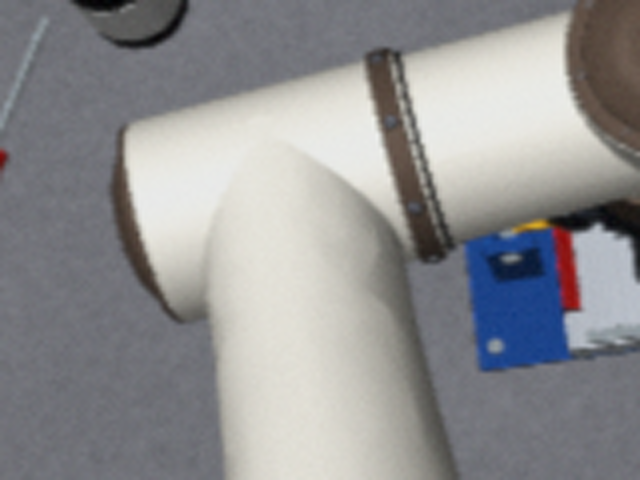

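View pics/s4c.png

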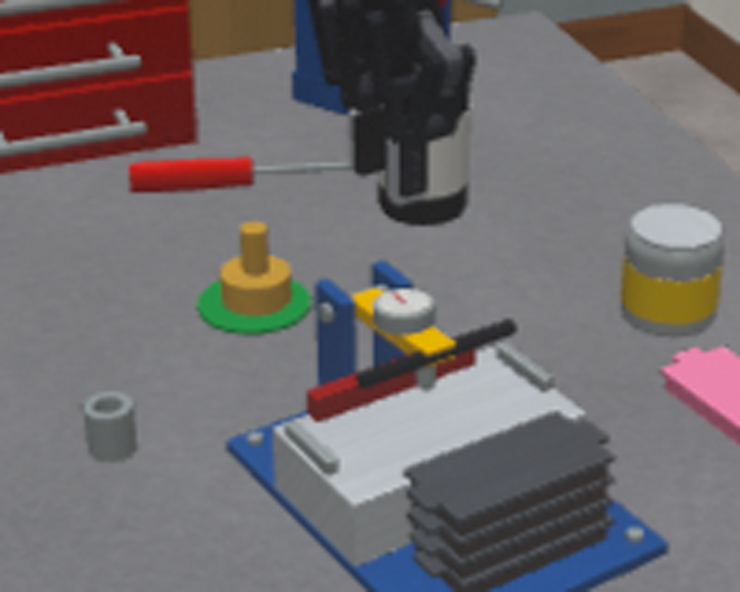

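```bash
python3 -m inch '[{"hand":0.38,"x":-0.0015,"y":0.006,"z":0.03,"wx":0.004,"wy":0.014,"wz":-0.043},{"hand":0.38,"x":0,"y":0,"z":0.03,"wx":0,"wy":0,"wz":0},{"hand":0.38,"x":0,"y":0,"z":0.01,"wx":0,"wy":0,"wz":0}]'
python3 -c "
from d import *
delta(G(-.036,.0190,.104),yaw-np.pi)
i=shot('side','s5.png');cv2.imwrite('pics/s5c.png',cv2.resize(i[190:290,260:380],None,fx=5,fy=5,interpolation=2)[:,:,::-1])"
```

```text
t: 12.45
eef_pos: [0.5043, 0.0215, 0.1561]
ee_rot: [0.002, -0.112, 0.994, 0.0]
force: [0.1, -0.4, -0.8]
gripper_width: 0.0324
t 12.45 pos [0.5043 0.0215 0.1561] yaw -2.916 F [ 0.1 -0.4 -0.8] w 0.0324 gauge [-0.034   0.0197]
shift tool [ 0.0022 -0.0007  0.0521] turn tool [0.    0.004 0.013] shift if turned [ 0.002  -0.0007  0.0521]
```

View pics/s5c.png

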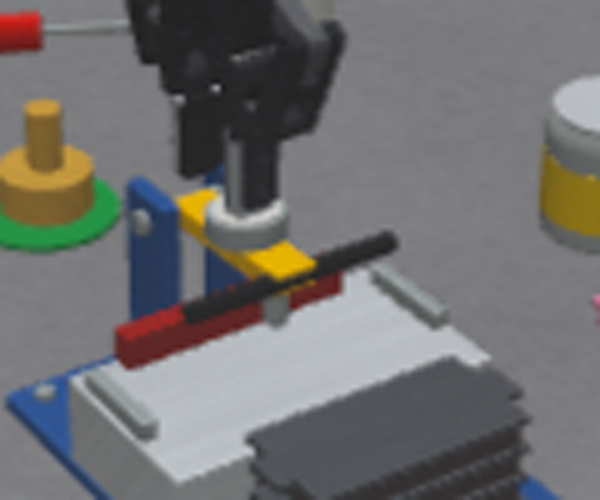

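```bash
python3 -c "
from d import *
for P in (G(-.034,.019,.104),G(-.034,.019,.142),G(0,.018,.104)): print((proj('side',P)-[260,190])*5)"
python3 -m inch '[{"hand":0.38,"x":0.001,"y":-0.0005,"z":0.02,"wx":0,"wy":0.004,"wz":0.013},{"hand":0.38,"x":0,"y":0,"z":0.014,"wx":0,"wy":0,"wz":0},{"hand":0.38,"x":0,"y":0,"z":0,"wx":0,"wy":0,"wz":0}]'
python3 -c "
from d import *
delta(G(-.036,.0190,.104),yaw-np.pi)
i=shot('side','s6.png');cv2.imwrite('pics/s6c.png',cv2.resize(i[190:290,260:380],None,fx=5,fy=5,interpolation=2)[:,:,::-1])"
```

```text
[221.32609805 312.96851694]
[221.05072656 238.31213942]
[287.24242126 290.43989717]
t: 12.88
eef_pos: [0.5055, 0.0211, 0.1232]
ee_rot: [0.002, -0.107, 0.994, 0.0]
force: [0.4, -0.2, -0.2]
gripper_width: 0.0325
t 12.88 pos [0.5055 0.0211 0.1232] yaw -2.927 F [ 0.4 -0.2 -0.2] w 0.0325 gauge [-0.0329  0.019 ]
shift tool [ 0.0032 -0.      0.0192] turn tool [-0.     0.004  0.002] shift if turned [ 0.0031 -0.      0.0192]
```

View pics/s6c.png

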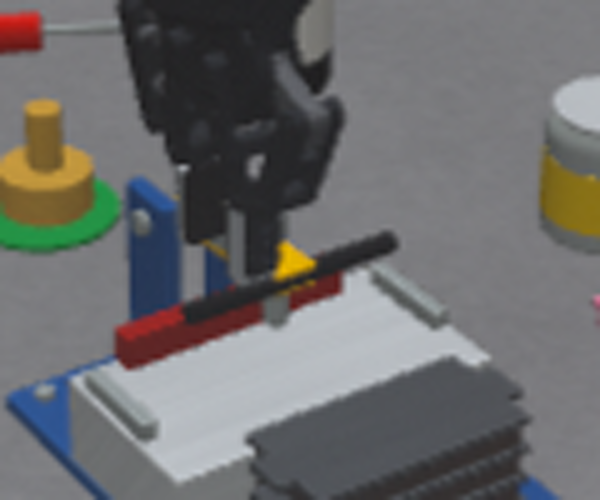

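```bash
python3 -m inch '[{"hand":0.38,"x":0.003,"y":0,"z":0.01,"wx":0,"wy":0.004,"wz":0},{"hand":0.38,"x":0,"y":0,"z":0.009,"wx":0,"wy":0,"wz":0},{"hand":0,"x":0,"y":0,"z":0,"wx":0,"wy":0,"wz":0},{"hand":0,"x":0,"y":0,"z":0,"wx":0,"wy":0,"wz":0},{"hand":0,"x":0,"y":0,"z":0,"wx":0,"wy":0,"wz":0},{"hand":0,"x":0,"y":0,"z":0,"wx":0,"wy":0,"wz":0}]' 25
python3 -c "
from d import *
delta(G(-.036,.0190,.104),yaw-np.pi)
i=shot('side','s7.png');cv2.imwrite('pics/s7c.png',cv2.resize(i[190:290,260:380],None,fx=5,fy=5,interpolation=2)[:,:,::-1])"
```

```text
t: 13.68
eef_pos: [0.5044, 0.021, 0.1056]
ee_rot: [0.003, -0.108, 0.994, 0.0]
force: [0.8, -1.2, 0.3]
gripper_width: -0.0001
t 13.68 pos [0.5044 0.021  0.1056] yaw -2.926 F [ 0.8 -1.2  0.3] w -0.0001 gauge [-0.034   0.0192]
shift tool [ 0.0021 -0.0002  0.0016] turn tool [0.    0.006 0.004] shift if turned [ 0.002  -0.0002  0.0016]
```

View pics/s7c.png

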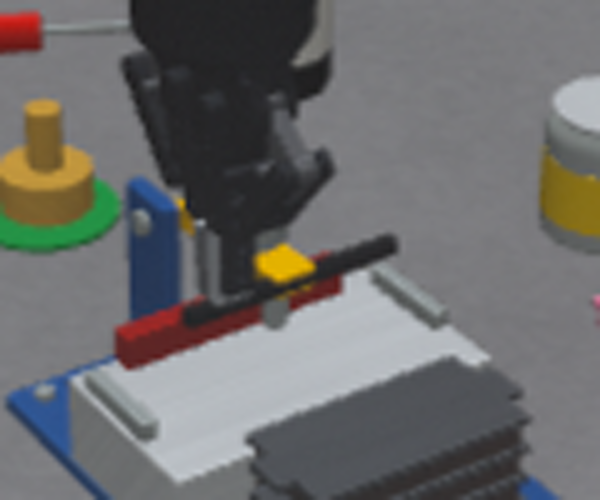

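```bash
python3 -c "
from h import *
i=cv2.imread('pics/s7.png');cv2.imwrite('pics/s7d.png',cv2.resize(i[215:265,285:350],None,fx=12,fy=12,interpolation=2))"
```

View pics/s7d.png

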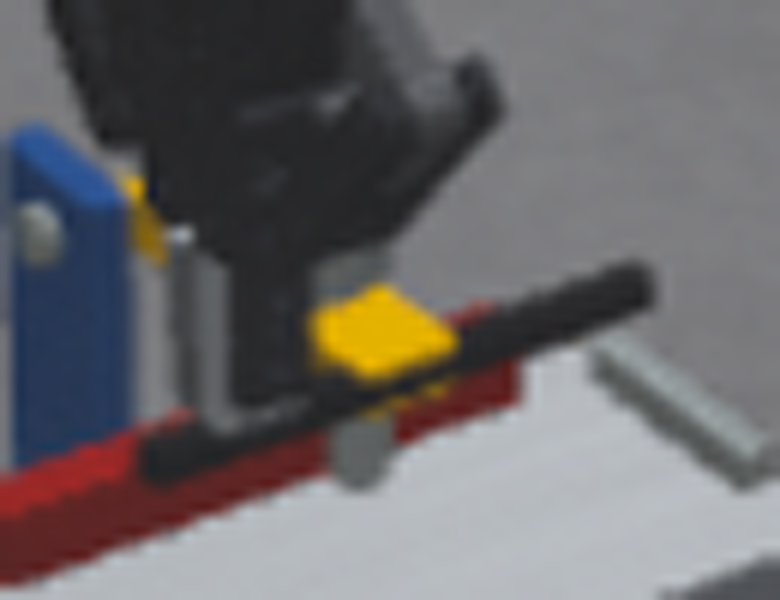

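```bash
python3 -c "
from h import *
for z in (.045,.054,.0684,.081): print(z,(proj('side',[.5041,.2949,z])-[200,150])*2.8)
for z in (.098+.051,.1584,.1724,.185): print(z,(proj('side',[.5705,-.039,z])-[240,150])*3.7)
i=cv2.imread('pics/s3.png');a=cv2.resize(i[185:245,245:295],None,fx=8,fy=8,interpolation=2)
i=cv2.imread('pics/s2.png');b=cv2.resize(i[205:265,320:370],None,fx=8,fy=8,interpolation=2)
cv2.imwrite('pics/x.png',np.hstack([a,b]))
print((proj('side',[.5041,.2949,.054])-[245,185])*8,(proj('side',[.5705,-.039,.1584])-[320,205])*8)"
```

```text
0.045 [188.7594665  191.73614029]
0.054 [188.34192333 183.49784173]
0.0684 [187.66727492 170.18675116]
0.081 [187.0702138  158.40648951]
0.149 [386.76403327 343.50887428]
0.1584 [387.47361873 329.18595355]
0.1724 [388.54400254 307.58034923]
0.185 [389.52149071 287.84983545]
[178.11978094 244.2795478 ] [197.78079725 271.75341308]
```

View pics/x.png

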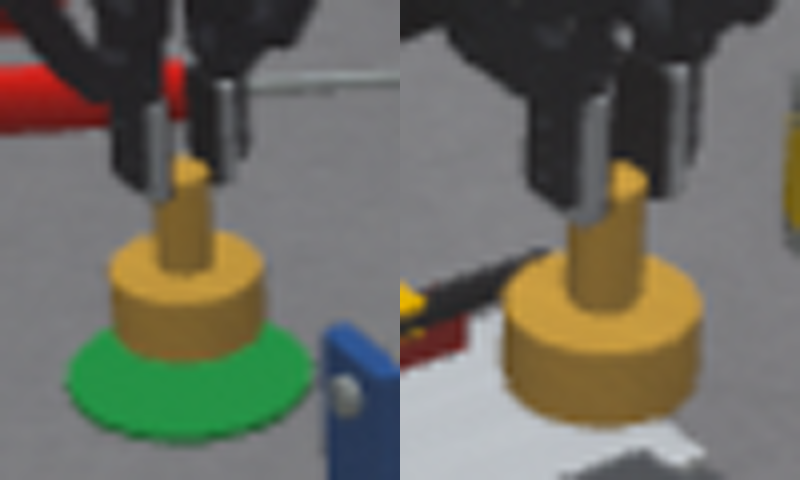

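The fingertips sit about 15 mm higher than I assumed, roughly level with the reported TCP. The jaws therefore shut just above the bar, at side crop (230,415), without moving it. I'll lift, reopen and go lower.

```bash
python3 -m inch '[{"hand":0,"x":0,"y":0,"z":-0.02,"wx":0,"wy":0.006,"wz":0},{"hand":0.38,"x":0.001,"y":0,"z":0,"wx":0,"wy":0,"wz":0.004},{"hand":0.38,"x":0,"y":0,"z":0,"wx":0,"wy":0,"wz":0},{"hand":0.38,"x":0,"y":0,"z":0.01,"wx":0,"wy":0,"wz":0},{"hand":0.38,"x":0,"y":0,"z":0.01,"wx":0,"wy":0,"wz":0},{"hand":0.38,"x":0,"y":0,"z":0.01,"wx":0,"wy":0,"wz":0},{"hand":0.38,"x":0,"y":0,"z":0,"wx":0,"wy":0,"wz":0}]'
python3 -c "
from d import *
delta(G(-.036,.0190,.09),yaw-np.pi)
i=shot('side','s8.png');cv2.imwrite('pics/s8d.png',cv2.resize(i[215:265,285:350],None,fx=12,fy=12,interpolation=2)[:,:,::-1])"
```

```text
t: 14.6
eef_pos: [0.5009, 0.0201, 0.091]
ee_rot: [-0.003, -0.105, 0.994, -0.0]
force: [0.0, -1.2, 0.2]
gripper_width: 0.0324
t 14.60 pos [0.5009 0.0201 0.091 ] yaw -2.931 F [ 0.  -1.2  0.2] w 0.0324 gauge [-0.0376  0.019 ]
shift tool [-0.0016 -0.      0.001 ] turn tool [ 0.    -0.006 -0.002] shift if turned [-0.0016 -0.      0.001 ]
```

View pics/s8d.png

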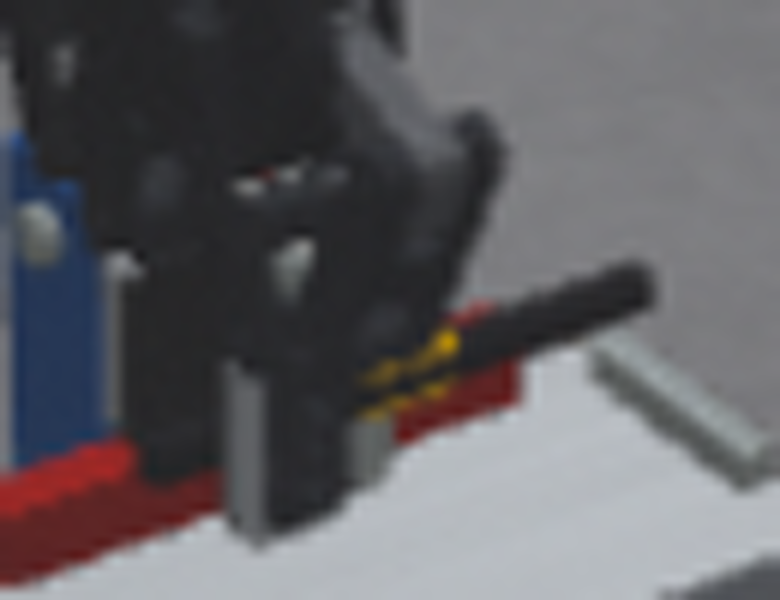

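```bash
python3 -m inch '[{"hand":0,"x":-0.001,"y":0,"z":0.001,"wx":0,"wy":-0.006,"wz":0},{"hand":0,"x":0,"y":0,"z":0,"wx":0,"wy":0,"wz":0},{"hand":0,"x":0,"y":0,"z":0,"wx":0,"wy":0,"wz":0},{"hand":0,"x":0,"y":0,"z":0,"wx":0,"wy":0,"wz":0}]' 25
python3 -c "
from d import *
delta(G(-.036,.0190,.104),yaw-np.pi)"
```

```text
t: 15.15
eef_pos: [0.5025, 0.0211, 0.0904]
ee_rot: [0.001, -0.105, 0.994, 0.001]
force: [-0.2, 1.2, -2.2]
gripper_width: 0.0088
t 15.15 pos [0.5025 0.0211 0.0904] yaw -2.931 F [-0.2  1.2 -2.2] w 0.0088 gauge [-0.0358  0.0197]
shift tool [ 0.0002 -0.0007 -0.0136] turn tool [ 0.001  0.002 -0.001] shift if turned [ 0.0002 -0.0007 -0.0136]
```

```bash
python3 -m inch '[{"hand":0,"x":0,"y":0.0025,"z":-0.016,"wx":0,"wy":0,"wz":0},{"hand":0,"x":0,"y":0.0055,"z":-0.0155,"wx":0,"wy":0,"wz":0},{"hand":0,"x":0,"y":0.0085,"z":-0.014,"wx":0,"wy":0,"wz":0},{"hand":0,"x":0,"y":0.011,"z":-0.012,"wx":0,"wy":0,"wz":0}]' 30
python3 -c "
from d import *
delta(G(-.036,.1-.0541,.0904-.004+.0616),yaw-np.pi)
i=shot('side','s9.png');cv2.imwrite('pics/s9d.png',cv2.resize(i[165:265,265:385],None,fx=6,fy=6,interpolation=2)[:,:,::-1])"
```

```text
t: 15.65
eef_pos: [0.4973, 0.0448, 0.1493]
ee_rot: [0.001, -0.105, 0.994, -0.003]
force: [1.7, -2.4, -1.8]
gripper_width: 0.0085
t 15.65 pos [0.4973 0.0448 0.1493] yaw -2.931 F [ 1.7 -2.4 -1.8] w 0.0085 gauge [-0.0359  0.0439]
shift tool [0.0001 0.002  0.0013] turn tool [-0.005  0.001 -0.002] shift if turned [0.0001 0.002  0.0013]
```

View pics/s9d.png

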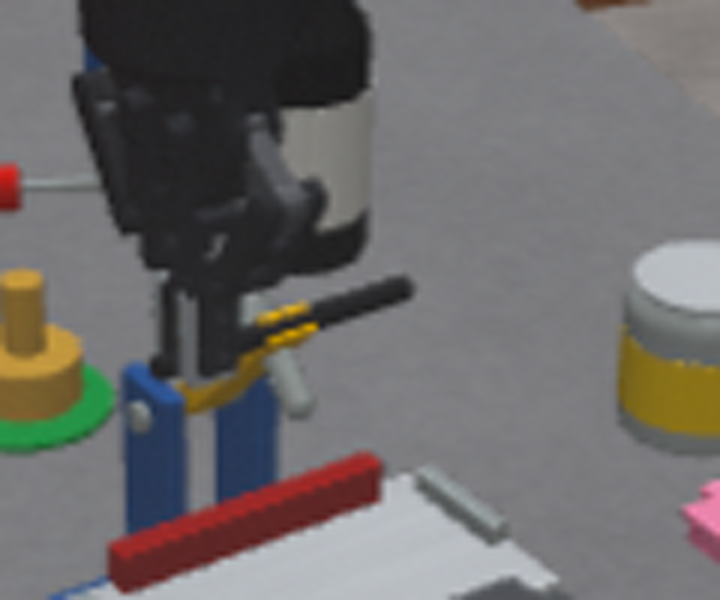

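The arm is rising with the bar still pinched. I'll carry on along the arc.

```bash
python3 -m inch '[{"hand":0,"x":0,"y":0.0135,"z":-0.009,"wx":0,"wy":0,"wz":0},{"hand":0,"x":0,"y":0.015,"z":-0.0065,"wx":0,"wy":0,"wz":0},{"hand":0,"x":0,"y":0.016,"z":-0.0035,"wx":0,"wy":0,"wz":0},{"hand":0,"x":0,"y":0.016,"z":0,"wx":0,"wy":0,"wz":0}]' 30
python3 -c "
from d import *
delta(G(-.036,.1+.0105,.0904-.004+.0815),yaw-np.pi)
i=shot('side','s10.png');cv2.imwrite('pics/s10d.png',cv2.resize(i[165:265,265:385],None,fx=6,fy=6,interpolation=2)[:,:,::-1])"
```

```text
t: 16.2
eef_pos: [0.4853, 0.1013, 0.1749]
ee_rot: [0.002, -0.106, 0.994, -0.007]
force: [0.8, -3.4, 5.6]
gripper_width: 0.0084
t 16.20 pos [0.4853 0.1013 0.1749] yaw -2.929 F [ 0.8 -3.4  5.6] w 0.0084 gauge [-0.0358  0.1017]
shift tool [0.0003 0.0089 0.0069] turn tool [-0.015  0.003 -0.   ] shift if turned [0.0002 0.0088 0.007 ]
```

View pics/s10d.png

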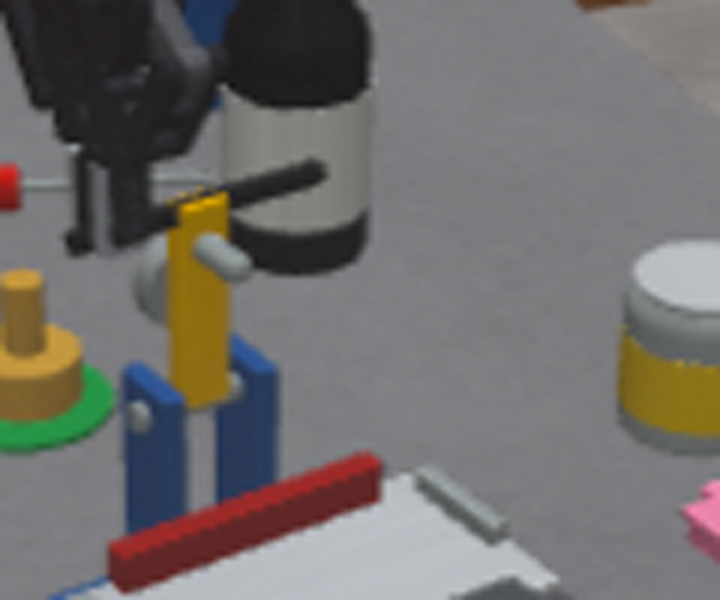

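```bash
python3 -m inch '[{"hand":0,"x":0,"y":0.006,"z":0.001,"wx":0,"wy":0,"wz":0},{"hand":0,"x":0,"y":0.006,"z":0.001,"wx":0,"wy":0,"wz":0},{"hand":0,"x":0,"y":0,"z":0,"wx":0,"wy":0,"wz":0}]' 30
python3 -c "
from d import *
delta(G(-.036,.1+.0105,.0904-.004+.0815),yaw-np.pi)
i=shot('side','s11.png');cv2.imwrite('pics/s11d.png',cv2.resize(i[165:265,265:385],None,fx=6,fy=6,interpolation=2)[:,:,::-1])
i=shot('top','t11.png');cv2.imwrite('pics/t11d.png',cv2.resize(i[180:290,240:380],None,fx=5,fy=5,interpolation=2)[:,:,::-1])"
```

```text
t: 16.62
eef_pos: [0.4823, 0.1152, 0.1733]
ee_rot: [0.003, -0.107, 0.994, -0.007]
force: [-0.2, -1.5, 2.3]
gripper_width: 0.0087
t 16.62 pos [0.4823 0.1152 0.1733] yaw -2.927 F [-0.2 -1.5  2.3] w 0.0087 gauge [-0.0357  0.1159]
shift tool [ 0.0003 -0.0053  0.0055] turn tool [-0.014  0.004  0.002] shift if turned [ 0.0003 -0.0054  0.0054]
```

View pics/s11d.png

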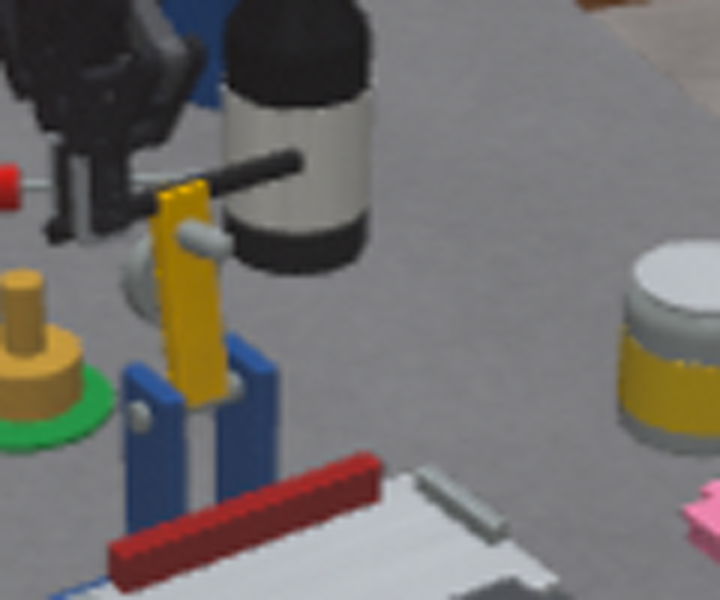

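View pics/t11d.png

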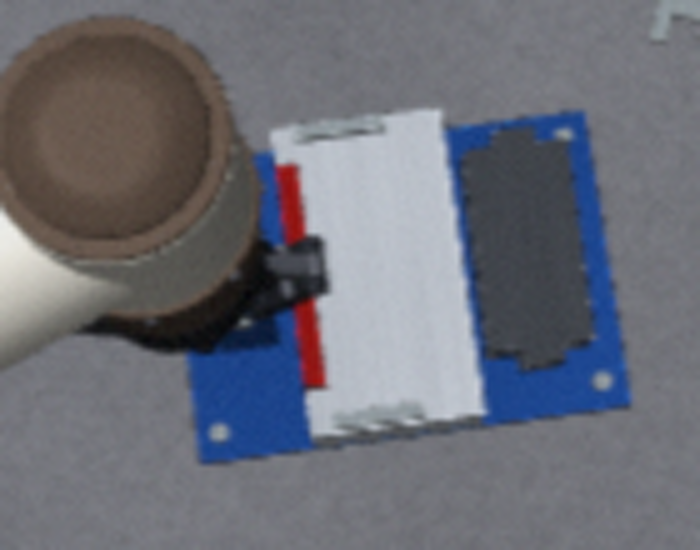

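```bash
python3 -m inch '[{"hand":0.15,"x":0,"y":0,"z":0,"wx":0,"wy":0,"wz":0},{"hand":0.3,"x":0,"y":0,"z":0,"wx":0,"wy":0,"wz":0},{"hand":0.3,"x":0,"y":0,"z":0,"wx":0,"wy":0,"wz":0},{"hand":0.3,"x":0,"y":0,"z":-0.02,"wx":0,"wy":0,"wz":0},{"hand":0.3,"x":0,"y":0,"z":-0.04,"wx":0,"wy":0,"wz":0}]' 30
python3 - <<'E'
from d import *
i=cv2.imread('pics/t11.png');c=i[195:265,325:365];g=c.max(2)
h=cv2.cvtColor(c,cv2.COLOR_BGR2HSV)
m=((h[:,:,2]<95)&(h[:,:,1]<90)).astype('u1')
q=max(cv2.findContours(m,0,1)[0],key=cv2.contourArea)+[325,195]
r=cv2.minAreaRect(q);print(r,cv2.contourArea(q))
b=cv2.boxPoints(r);P=np.array([onz('top',u,v,.074)[:2] for u,v in b])
print((R.T@(P-o).T).T.round(4)); 
M=cv2.moments(q);print('cen g',R.T@(onz('top',M['m10']/M['m00'],M['m01']/M['m00'],.074)[:2]-o))
delta(G(0,-.13,.2),yaw-np.pi/2)
E
```

```text
t: 17.35
eef_pos: [0.4799, 0.1155, 0.2295]
ee_rot: [-0.002, -0.106, 0.994, -0.007]
force: [1.2, 0.6, 0.0]
gripper_width: 0.0258
((344.8199768066406, 229.239990234375), (47.376155853271484, 21.07178497314453), 81.8698959350586) 849.5
[[ 0.0634 -0.0252]
 [ 0.0641 -0.0818]
 [-0.064  -0.0801]
 [-0.0644 -0.0247]]
cen g [-0.00093672 -0.05309364]
t 17.35 pos [0.4799 0.1155 0.2295] yaw -2.929 F [1.2 0.6 0. ] w 0.0258 gauge [-0.038   0.1167]
shift tool [-0.0382 -0.2463  0.0326] turn tool [-0.007 -0.015 -1.571] shift if turned [ 0.2467 -0.038   0.0295]
```

```bash
python3 -m inch '[{"hand":0.3,"x":0,"y":0,"z":-0.015,"wx":-0.007,"wy":-0.015,"wz":0},{"hand":0.7,"x":-0.005,"y":-0.042,"z":-0.003,"wx":0,"wy":0,"wz":0},{"hand":0.7,"x":-0.006,"y":-0.042,"z":-0.003,"wx":0,"wy":0,"wz":0},{"hand":0.7,"x":-0.006,"y":-0.042,"z":-0.003,"wx":0,"wy":0,"wz":0},{"hand":0.7,"x":-0.006,"y":-0.042,"z":0,"wx":0,"wy":0,"wz":0},{"hand":0.7,"x":-0.006,"y":-0.042,"z":0,"wx":0,"wy":0,"wz":0},{"hand":0.7,"x":-0.006,"y":-0.042,"z":0,"wx":0,"wy":0,"wz":0},{"hand":0.7,"x":0,"y":0,"z":0,"wx":0,"wy":0,"wz":-0.18},{"hand":0.7,"x":0,"y":0,"z":0,"wx":0,"wy":0,"wz":-0.18},{"hand":0.7,"x":0,"y":0,"z":0,"wx":0,"wy":0,"wz":-0.18},{"hand":0.7,"x":0,"y":0,"z":0,"wx":0,"wy":0,"wz":-0.18},{"hand":0.7,"x":0,"y":0,"z":0,"wx":0,"wy":0,"wz":-0.18},{"hand":0.7,"x":0,"y":0,"z":0,"wx":0,"wy":0,"wz":-0.18},{"hand":0.7,"x":0,"y":0,"z":0,"wx":0,"wy":0,"wz":-0.18},{"hand":0.7,"x":0,"y":0,"z":0,"wx":0,"wy":0,"wz":-0.18},{"hand":0.7,"x":0,"y":0,"z":0,"wx":0,"wy":0,"wz":-0.13}]'
python3 -c "
from d import *
delta(G(0,-.135,.1),yaw-np.pi/2)"
```

```text
t: 19.35
eef_pos: [0.565, -0.1292, 0.2441]
ee_rot: [-0.004, 0.793, -0.61, -0.002]
force: [0.2, -0.1, 0.0]
gripper_width: 0.0598
t 19.35 pos [ 0.565  -0.1292  0.2441] yaw -1.311 F [ 0.2 -0.1  0. ] w 0.0598 gauge [-0.0064 -0.1404]
shift tool [-0.004  -0.006   0.1442] turn tool [-0.004  0.008  0.047] shift if turned [-0.0054 -0.0064  0.1441]
```

```bash
python3 -m inch '[{"hand":0.7,"x":-0.004,"y":-0.0064,"z":0,"wx":-0.004,"wy":0.008,"wz":0.047},{"hand":0.7,"x":0,"y":0,"z":0.045,"wx":0,"wy":0,"wz":0},{"hand":0.7,"x":0,"y":0,"z":0.045,"wx":0,"wy":0,"wz":0},{"hand":0.7,"x":0,"y":0,"z":0.045,"wx":0,"wy":0,"wz":0},{"hand":0.7,"x":0,"y":0,"z":0.04,"wx":0,"wy":0,"wz":0},{"hand":0.7,"x":0,"y":0,"z":0.02,"wx":0,"wy":0,"wz":0},{"hand":0.7,"x":0,"y":0,"z":0.015,"wx":0,"wy":0,"wz":0}]'
python3 -c "
from d import *
delta(G(0,-.135,.1),yaw-np.pi/2)
i=shot('side','s12.png');cv2.imwrite('pics/s12d.png',cv2.resize(i[200:350,270:450],None,fx=4,fy=4,interpolation=2)[:,:,::-1])"
```

```text
t: 20.23
eef_pos: [0.5683, -0.1229, 0.0249]
ee_rot: [-0.001, 0.777, -0.629, -0.001]
force: [0.1, -0.2, 0.2]
gripper_width: 0.0596
t 20.23 pos [ 0.5683 -0.1229  0.0249] yaw -1.361 F [ 0.1 -0.2  0.2] w 0.0596 gauge [-0.0018 -0.135 ]
shift tool [-0.0002 -0.0019 -0.0751] turn tool [-0.001  0.003 -0.003] shift if turned [-0.     -0.0018 -0.0751]
```

View pics/s12d.png

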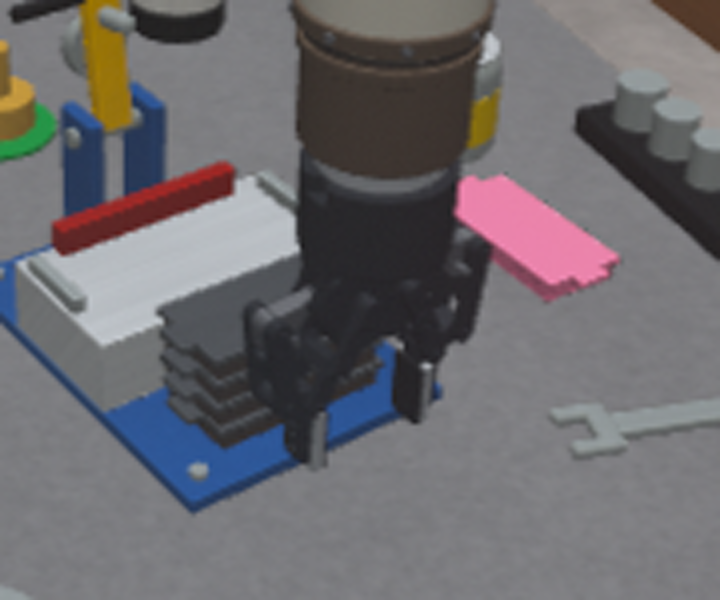

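The arm stays leaning back, and the fingers hover clear of the base. I'll touch the bare bench to get the true fingertip height.

```bash
python3 -m inch '[{"hand":0.7,"x":0,"y":0,"z":0.008,"wx":0,"wy":0,"wz":0},{"hand":0.7,"x":0,"y":0,"z":0.005,"wx":0,"wy":0,"wz":0}]'
```

```text
t: 20.52
eef_pos: [0.5675, -0.1228, 0.01]
ee_rot: [-0.001, 0.777, -0.63, -0.002]
force: [0.6, 0.3, 0.4]
gripper_width: 0.0598
```

```bash
python3 -m inch '[{"hand":0.7,"x":0,"y":0,"z":0.004,"wx":0,"wy":0,"wz":0}]'
```

```text
t: 20.65
eef_pos: [0.568, -0.1228, 0.0064]
ee_rot: [-0.001, 0.777, -0.63, -0.001]
force: [0.4, -0.7, -0.5]
gripper_width: 0.0596
```

```bash
python3 -m inch '[{"hand":0.7,"x":0,"y":0,"z":0.003,"wx":0,"wy":0,"wz":0}]'
```

```text
t: 20.78
eef_pos: [0.5683, -0.1228, 0.0037]
ee_rot: [-0.002, 0.777, -0.63, -0.001]
force: [0.3, -0.1, -0.6]
gripper_width: 0.0598
```

```bash
python3 -m inch '[{"hand":0.7,"x":0,"y":0,"z":0.003,"wx":0,"wy":0,"wz":0}]'
```

```text
t: 20.9
eef_pos: [0.5687, -0.1227, 0.0009]
ee_rot: [-0.002, 0.777, -0.63, -0.0]
force: [0.3, 0.5, -1.0]
gripper_width: 0.0599
```

```bash
python3 -m inch '[{"hand":0.7,"x":0,"y":0,"z":0.0025,"wx":0,"wy":0,"wz":0}]'
```

```text
t: 21.02
eef_pos: [0.5688, -0.1227, -0.0016]
ee_rot: [-0.002, 0.777, -0.63, -0.0]
force: [-0.4, 0.1, -0.0]
gripper_width: 0.0599
```

```bash
python3 -m inch '[{"hand":0.7,"x":0,"y":0,"z":0.0025,"wx":0,"wy":0,"wz":0}]'
```

```text
t: 21.15
eef_pos: [0.5689, -0.1227, -0.0041]
ee_rot: [-0.002, 0.777, -0.63, -0.0]
force: [-0.7, -0.0, 0.2]
gripper_width: 0.0601
```

```bash
python3 -m inch '[{"hand":0.7,"x":0,"y":0,"z":0.0025,"wx":0,"wy":0,"wz":0}]'
```

```text
t: 21.28
eef_pos: [0.569, -0.1227, -0.0068]
ee_rot: [-0.002, 0.777, -0.63, 0.0]
force: [0.8, -0.6, 0.9]
gripper_width: 0.0597
```

```bash
python3 -m inch '[{"hand":0.7,"x":0,"y":0,"z":0.0025,"wx":0,"wy":0,"wz":0}]'
```

```text
t: 21.4
eef_pos: [0.569, -0.1227, -0.0094]
ee_rot: [-0.002, 0.777, -0.63, 0.0]
force: [0.6, 0.0, -0.4]
gripper_width: 0.0597
```

```bash
python3 -m inch '[{"hand":0.7,"x":0,"y":0,"z":0.0025,"wx":0,"wy":0,"wz":0}]'
python3 -c "
from d import *
i=shot('side','s13.png');cv2.imwrite('pics/s13d.png',cv2.resize(i[200:350,270:450],None,fx=4,fy=4,interpolation=2)[:,:,::-1])"
```

```text
t: 21.52
eef_pos: [0.569, -0.1227, -0.0118]
ee_rot: [-0.002, 0.777, -0.629, -0.0]
force: [-3.2, 2.8, 17.3]
gripper_width: 0.0595
```

View pics/s13d.png

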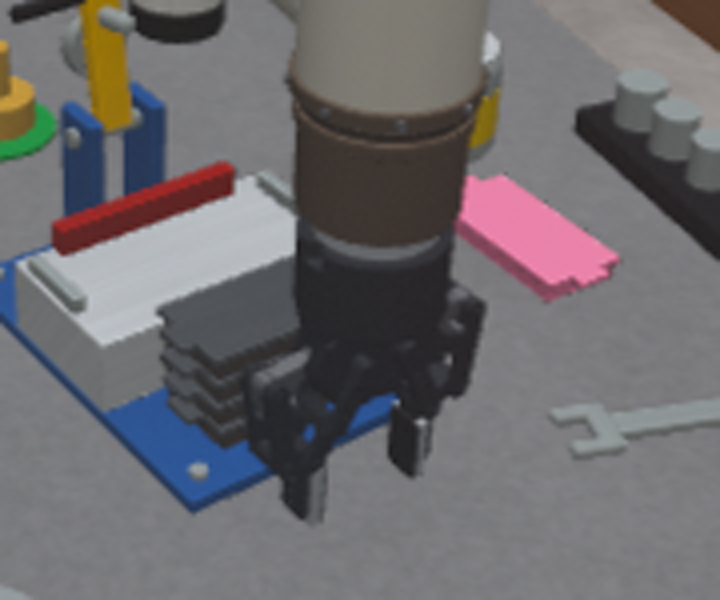

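```bash
python3 -m inch '[{"hand":0.7,"x":0,"y":0,"z":-0.012,"wx":0,"wy":0,"wz":0},{"hand":0.7,"x":0,"y":0,"z":-0.03,"wx":0,"wy":0,"wz":0},{"hand":0.7,"x":0,"y":0,"z":-0.022,"wx":0,"wy":0,"wz":0},{"hand":0.7,"x":-0.015,"y":0,"z":0,"wx":0,"wy":0,"wz":0},{"hand":0.7,"x":-0.015,"y":0,"z":0,"wx":0,"wy":0,"wz":0},{"hand":0.7,"x":0,"y":0,"z":0,"wx":0,"wy":0,"wz":0}]'
python3 -c "
from d import *
delta(G(-.001,-.096,.052),yaw-np.pi/2)
i=shot('side','s14.png');cv2.imwrite('pics/s14d.png',cv2.resize(i[200:350,270:450],None,fx=4,fy=4,interpolation=2)[:,:,::-1])"
```

```text
t: 22.32
eef_pos: [0.5616, -0.0912, 0.0547]
ee_rot: [-0.002, 0.777, -0.629, -0.0]
force: [-1.1, -0.2, -1.2]
gripper_width: 0.0599
t 22.32 pos [ 0.5616 -0.0912  0.0547] yaw -1.361 F [-1.1 -0.2 -1.2] w 0.0599 gauge [-0.0017 -0.1026]
shift tool [-0.0066 -0.0007  0.0027] turn tool [-0.002  0.003 -0.003] shift if turned [-0.0066 -0.0007  0.0027]
```

View pics/s14d.png

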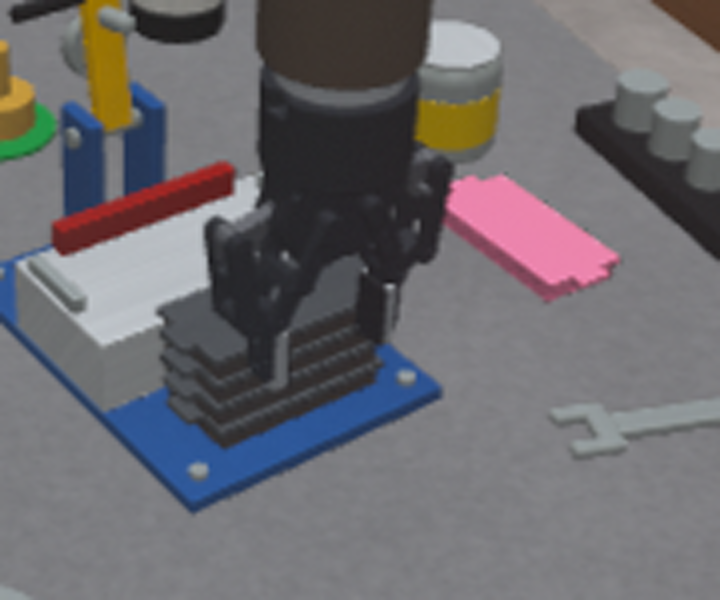

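```bash
python3 -m inch '[{"hand":0.7,"x":-0.003,"y":-0.0005,"z":0.0015,"wx":0,"wy":0.002,"wz":-0.002},{"hand":0.7,"x":-0.004,"y":0,"z":0,"wx":0,"wy":0,"wz":0},{"hand":0.7,"x":-0.004,"y":0,"z":0,"wx":0,"wy":0,"wz":0},{"hand":0.7,"x":-0.004,"y":0,"z":0,"wx":0,"wy":0,"wz":0}]'
python3 -c "
from d import *
delta(G(-.001,-.007,.0525),yaw-np.pi/2)"
```

```text
t: 22.88
eef_pos: [0.5586, -0.0769, 0.0516]
ee_rot: [0.0, 0.778, -0.629, -0.0]
force: [0.7, -2.2, 0.5]
gripper_width: 0.0597
t 22.88 pos [ 0.5586 -0.0769  0.0516] yaw -1.360 F [ 0.7 -2.2  0.5] w 0.0597 gauge [-0.0016 -0.0879]
shift tool [-0.0809 -0.0005 -0.0009] turn tool [ 0.     0.    -0.002] shift if turned [-0.0809 -0.0006 -0.0009]
```

```bash
python3 -m inch '[{"hand":0.7,"x":-0.007,"y":0,"z":-0.001,"wx":0,"wy":0,"wz":0},{"hand":0.7,"x":-0.007,"y":0,"z":-0.0005,"wx":0,"wy":0,"wz":0},{"hand":0.7,"x":-0.007,"y":0,"z":-0.0005,"wx":0,"wy":0,"wz":0}]'
python3 -c "
from d import *
delta(G(-.001,-.007,.0525),yaw-np.pi/2)
i=shot('side','s15.png');cv2.imwrite('pics/s15d.png',cv2.resize(i[200:350,270:450],None,fx=4,fy=4,interpolation=2)[:,:,::-1])
i=shot('top','t15.png');cv2.imwrite('pics/t15d.png',cv2.resize(i[180:290,240:380],None,fx=5,fy=5,interpolation=2)[:,:,::-1])"
```

```text
t: 23.25
eef_pos: [0.5536, -0.0555, 0.0536]
ee_rot: [0.0, 0.777, -0.629, -0.0]
force: [-0.0, -1.9, 0.0]
gripper_width: 0.0596
t 23.25 pos [ 0.5536 -0.0555  0.0536] yaw -1.361 F [-0.  -1.9  0. ] w 0.0596 gauge [-0.002 -0.066]
shift tool [-0.059  -0.0008  0.0011] turn tool [ 0.001 -0.    -0.002] shift if turned [-0.059  -0.001   0.0011]
```

View pics/s15d.png

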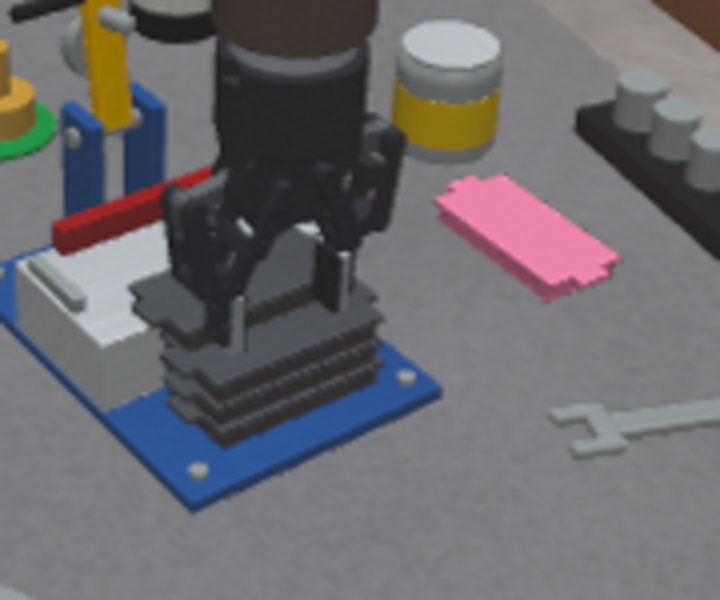

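View pics/t15d.png

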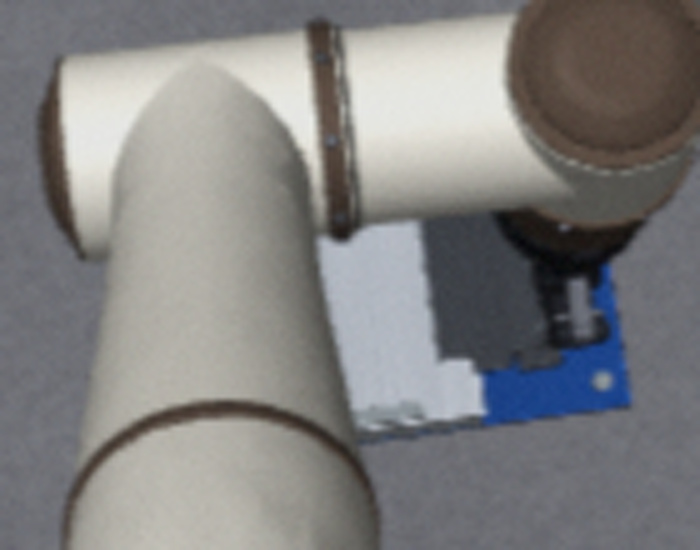

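```bash
python3 -m inch '[{"hand":0.7,"x":-0.007,"y":0,"z":0,"wx":0,"wy":0,"wz":0},{"hand":0.7,"x":-0.007,"y":0,"z":0,"wx":0,"wy":0,"wz":0},{"hand":0.7,"x":-0.007,"y":0,"z":0,"wx":0,"wy":0,"wz":0},{"hand":0.7,"x":-0.007,"y":0,"z":-0.0005,"wx":0,"wy":0,"wz":0}]'
python3 -c "
from d import *
delta(G(-.001,-.007,.0525),yaw-np.pi/2)"
```

```text
t: 23.85
eef_pos: [0.547, -0.0261, 0.0538]
ee_rot: [0.0, 0.777, -0.629, -0.001]
force: [-1.1, -1.4, -1.0]
gripper_width: 0.0597
t 23.85 pos [ 0.547  -0.0261  0.0538] yaw -1.361 F [-1.1 -1.4 -1. ] w 0.0597 gauge [-0.0023 -0.0359]
shift tool [-0.0289 -0.0012  0.0014] turn tool [ 0.002  0.    -0.002] shift if turned [-0.0289 -0.0013  0.0013]
```

```bash
python3 -m inch '[{"hand":0.7,"x":-0.007,"y":0,"z":0.001,"wx":0,"wy":0,"wz":0},{"hand":0.7,"x":-0.007,"y":0,"z":0.0005,"wx":0,"wy":0,"wz":0},{"hand":0.7,"x":-0.007,"y":0,"z":0,"wx":0,"wy":0,"wz":0}]'
python3 -c "
from d import *
delta(G(-.001,-.007,.0525),yaw-np.pi/2)
i=shot('side','s16.png');cv2.imwrite('pics/s16d.png',cv2.resize(i[200:320,270:420],None,fx=5,fy=5,interpolation=2)[:,:,::-1])"
```

```text
t: 24.22
eef_pos: [0.5431, -0.0043, 0.0531]
ee_rot: [0.0, 0.777, -0.629, 0.0]
force: [0.6, -2.1, -0.3]
gripper_width: 0.0597
t 24.23 pos [ 0.5431 -0.0043  0.0531] yaw -1.360 F [ 0.6 -2.1 -0.3] w 0.0597 gauge [-0.0015 -0.0138]
shift tool [-0.0068 -0.0005  0.0006] turn tool [-0.    -0.    -0.002] shift if turned [-0.0068 -0.0005  0.0006]
```

View pics/s16d.png

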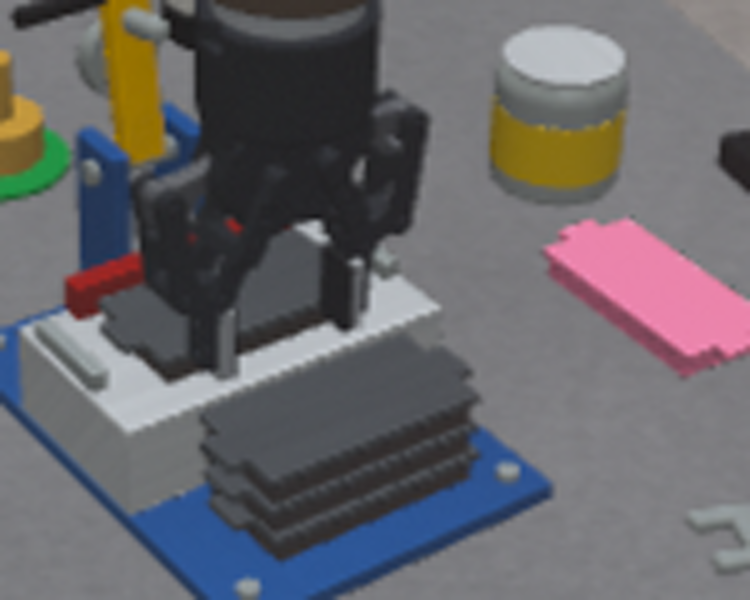

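The pad lies flat on the table and the three below are undisturbed. I'll ease it up to the rail.

```bash
python3 -m inch '[{"hand":0.7,"x":-0.004,"y":0,"z":0,"wx":0,"wy":0,"wz":0},{"hand":0.7,"x":-0.002,"y":0,"z":0,"wx":0,"wy":0,"wz":0}]'
```

```text
t: 24.52
eef_pos: [0.5415, 0.0027, 0.053]
ee_rot: [0.0, 0.778, -0.629, -0.0]
force: [0.7, -2.2, 0.9]
gripper_width: 0.0596
```

```bash
python3 -m inch '[{"hand":0.7,"x":-0.002,"y":0,"z":0,"wx":0,"wy":0,"wz":0}]'
```

```text
t: 24.65
eef_pos: [0.5413, 0.0042, 0.0531]
ee_rot: [0.0, 0.778, -0.628, 0.0]
force: [3.3, -11.9, -1.7]
gripper_width: 0.0599
```

```bash
python3 -m inch '[{"hand":0.7,"x":-0.0015,"y":0,"z":0,"wx":0,"wy":0,"wz":0}]'
```

```text
t: 24.78
eef_pos: [0.5413, 0.0041, 0.0531]
ee_rot: [0.001, 0.778, -0.628, 0.001]
force: [3.6, -12.3, -1.6]
gripper_width: 0.0602
```

```bash
python3 -m inch '[{"hand":0.7,"x":0.003,"y":0,"z":0,"wx":0,"wy":0,"wz":0},{"hand":0.7,"x":0.015,"y":0,"z":0,"wx":0,"wy":0,"wz":0},{"hand":0.7,"x":0.02,"y":0,"z":-0.02,"wx":0,"wy":0,"wz":0},{"hand":0.38,"x":0.03,"y":0,"z":-0.05,"wx":0,"wy":0,"wz":0},{"hand":0.3,"x":0.04,"y":0,"z":-0.05,"wx":0,"wy":0,"wz":0},{"hand":0.3,"x":0.04,"y":0,"z":-0.05,"wx":0,"wy":0,"wz":0},{"hand":0.3,"x":0.02,"y":0,"z":-0.02,"wx":0,"wy":0,"wz":0}]'
python3 - <<'E'
from d import *
i=shot('side','s17.png');cv2.imwrite('pics/s17d.png',cv2.resize(i[170:310,260:400],None,fx=4.2,fy=4.2,interpolation=2)[:,:,::-1])
i=shot('top','t17.png');cv2.imwrite('pics/t17d.png',cv2.resize(i[180:290,240:380],None,fx=5.5,fy=5.5,interpolation=2)[:,:,::-1])
delta(G(0,.1,.25),yaw-np.pi)
E
```

```text
t: 25.65
eef_pos: [0.5759, -0.1635, 0.2435]
ee_rot: [0.003, 0.778, -0.628, -0.002]
force: [0.0, 0.4, -0.7]
gripper_width: 0.0255
t 25.75 pos [ 0.5762 -0.1637  0.243 ] yaw -1.359 F [-0.3  0.1 -0.9] w 0.0256 gauge [-0.0027 -0.1765]
shift tool [-0.2765 -0.0026 -0.0073] turn tool [ 0.004 -0.006  1.57 ] shift if turned [-0.0027  0.2765 -0.007 ]
```

View pics/s17d.png

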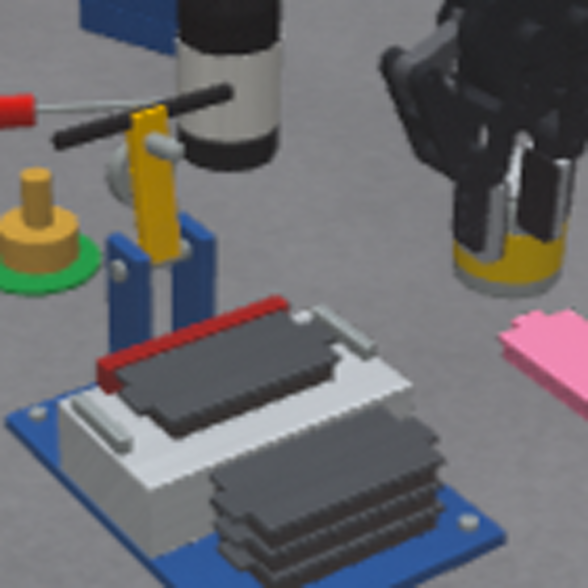

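View pics/t17d.png

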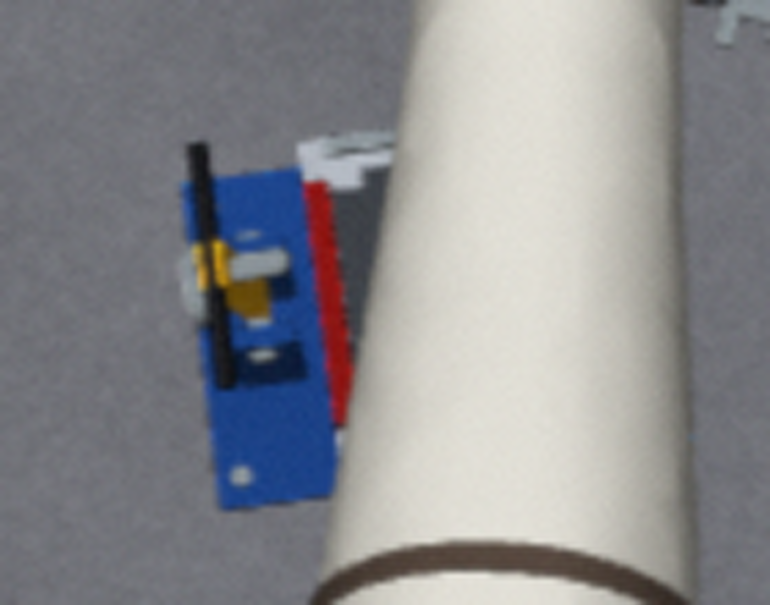

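The pad lies along the rail, and the arm is still leaning back with its bar at side crop (145,116). Now I'll bring the arm down, pinching the bar on its near side.

```bash
python3 - <<'E'
from d import *
s1=[260+144/4.2,170+116/4.2];t1=[240+212/5.5,180+266/5.5]
b=tri(s1,t1);print(b,R.T@(b[0][:2]-o))
b=b[0];print('hinge rel',(R.T@(b[:2]-o))[1]-.1,b[2]-.104)
delta([*G(-.036,.1,0)[:2],.25],yaw-np.pi)
E
```

```text
(array([0.51838529, 0.12133904, 0.18662732]), np.float64(0.0019353240756563267)) [0.00083597 0.11428806]
hinge rel 0.01428806434286782 0.08262732172157568
t 25.75 pos [ 0.5762 -0.1637  0.243 ] yaw -1.359 F [-0.3  0.1 -0.9] w 0.0256 gauge [-0.0027 -0.1765]
shift tool [-0.2765  0.0334 -0.0071] turn tool [ 0.004 -0.006  1.57 ] shift if turned [ 0.0333  0.2765 -0.007 ]
```

```bash
python3 -m inch '[{"hand":0.38,"x":-0.042,"y":0.005,"z":-0.004,"wx":0,"wy":0,"wz":0},{"hand":0.38,"x":-0.042,"y":0.005,"z":-0.004,"wx":0,"wy":0,"wz":0},{"hand":0.38,"x":-0.042,"y":0.005,"z":-0.004,"wx":0,"wy":0,"wz":0},{"hand":0.38,"x":-0.042,"y":0.005,"z":-0.004,"wx":0,"wy":0,"wz":0},{"hand":0.38,"x":-0.042,"y":0.005,"z":-0.002,"wx":0,"wy":0,"wz":0},{"hand":0.38,"x":-0.042,"y":0.005,"z":0,"wx":0,"wy":0,"wz":0},{"hand":0.38,"x":-0.038,"y":0.003,"z":0,"wx":0,"wy":0,"wz":0},{"hand":0.38,"x":0,"y":0,"z":0,"wx":0,"wy":0,"wz":0.18},{"hand":0.38,"x":0,"y":0,"z":0,"wx":0,"wy":0,"wz":0.18},{"hand":0.38,"x":0,"y":0,"z":0,"wx":0,"wy":0,"wz":0.18},{"hand":0.38,"x":0,"y":0,"z":0,"wx":0,"wy":0,"wz":0.18},{"hand":0.38,"x":0,"y":0,"z":0,"wx":0,"wy":0,"wz":0.18},{"hand":0.38,"x":0,"y":0,"z":0,"wx":0,"wy":0,"wz":0.18},{"hand":0.38,"x":0,"y":0,"z":0,"wx":0,"wy":0,"wz":0.18},{"hand":0.38,"x":0,"y":0,"z":0,"wx":0,"wy":0,"wz":0.18},{"hand":0.38,"x":0,"y":0,"z":0,"wx":0,"wy":0,"wz":0.12}]'
python3 -c "
from d import *
delta([*G(-.037,.115,0)[:2],.173],yaw-np.pi)"
```

```text
t: 27.75
eef_pos: [0.4648, 0.1237, 0.2401]
ee_rot: [-0.023, -0.087, 0.996, 0.001]
force: [0.0, -0.7, -0.3]
gripper_width: 0.0322
t 27.75 pos [0.4648 0.1237 0.2401] yaw -2.968 F [ 0.  -0.7 -0.3] w 0.0322 gauge [-0.0511  0.1279]
shift tool [-0.0176 -0.0127  0.0663] turn tool [ 0.006 -0.046 -0.039] shift if turned [-0.0141 -0.0129  0.0671]
```

```bash
python3 -m inch '[{"hand":0.38,"x":-0.0145,"y":-0.013,"z":0,"wx":0.006,"wy":-0.046,"wz":-0.039},{"hand":0.38,"x":0,"y":0,"z":0.02,"wx":0,"wy":0,"wz":0},{"hand":0.38,"x":0,"y":0,"z":0,"wx":0,"wy":0,"wz":0}]'
python3 -c "
from d import *
delta([*G(-.037,.115,0)[:2],.173],yaw-np.pi)
i=shot('side','s18.png');cv2.imwrite('pics/s18d.png',cv2.resize(i[150:250,245:345],None,fx=6,fy=6,interpolation=2)[:,:,::-1])"
```

```text
t: 28.12
eef_pos: [0.4788, 0.1133, 0.2153]
ee_rot: [-0.003, -0.107, 0.994, -0.0]
force: [0.0, -0.6, -0.0]
gripper_width: 0.0323
t 28.12 pos [0.4788 0.1133 0.2153] yaw -2.928 F [ 0.  -0.6 -0. ] w 0.0323 gauge [-0.0396  0.1147]
shift tool [-0.0028  0.0002  0.0423] turn tool [ 0.    -0.006  0.002] shift if turned [-0.0026  0.0003  0.0423]
```

View pics/s18d.png

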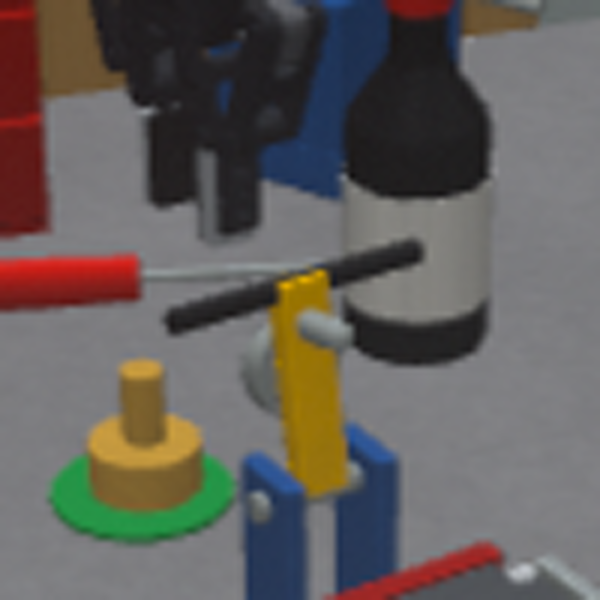

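The jaws straddle the bar's near half from above. Going down 42 mm and closing.

```bash
python3 -m inch '[{"hand":0.38,"x":-0.002,"y":0,"z":0.015,"wx":0,"wy":-0.006,"wz":0},{"hand":0.38,"x":0,"y":0,"z":0.015,"wx":0,"wy":0,"wz":0},{"hand":0.38,"x":0,"y":0,"z":0.012,"wx":0,"wy":0,"wz":0},{"hand":0.1,"x":0,"y":0,"z":0,"wx":0,"wy":0,"wz":0},{"hand":0,"x":0,"y":0,"z":0,"wx":0,"wy":0,"wz":0},{"hand":0,"x":0,"y":0,"z":0,"wx":0,"wy":0,"wz":0},{"hand":0,"x":0,"y":0,"z":0,"wx":0,"wy":0,"wz":0}]' 25
python3 -c "
from d import *
delta([*G(-.036,.115,0)[:2],.173],yaw-np.pi)"
```

```text
t: 29.05
eef_pos: [0.4831, 0.1155, 0.176]
ee_rot: [0.004, -0.108, 0.994, 0.001]
force: [1.8, 0.2, -2.6]
gripper_width: 0.0084
t 29.05 pos [0.4831 0.1155 0.176 ] yaw -2.926 F [ 1.8  0.2 -2.6] w 0.0084 gauge [-0.0349  0.116 ]
shift tool [ 0.0011 -0.001   0.003 ] turn tool [0.002 0.008 0.004] shift if turned [ 0.0011 -0.001   0.003 ]
```

```bash
python3 -m inch '[{"hand":0,"x":0,"y":-0.0155,"z":-0.001,"wx":0,"wy":0.004,"wz":0},{"hand":0,"x":0,"y":-0.0165,"z":0.002,"wx":0,"wy":0,"wz":0},{"hand":0,"x":0,"y":-0.0155,"z":0.005,"wx":0,"wy":0,"wz":0},{"hand":0,"x":0,"y":-0.014,"z":0.008,"wx":0,"wy":0,"wz":0}]' 30
python3 -c "
from d import *
delta(G(-.036,.1-.0477,.176-.0141),yaw-np.pi)
i=shot('side','s19.png');cv2.imwrite('pics/s19d.png',cv2.resize(i[150:270,245:385],None,fx=5,fy=5,interpolation=2)[:,:,::-1])"
```

```text
t: 29.55
eef_pos: [0.4965, 0.0549, 0.1651]
ee_rot: [0.003, -0.109, 0.994, 0.002]
force: [-2.3, 1.5, 0.4]
gripper_width: 0.0074
t 29.55 pos [0.4965 0.0549 0.1651] yaw -2.923 F [-2.3  1.5  0.4] w 0.0074 gauge [-0.0345  0.0539]
shift tool [ 0.0015 -0.0016  0.0032] turn tool [0.004 0.007 0.006] shift if turned [ 0.0015 -0.0016  0.0032]
```

View pics/s19d.png

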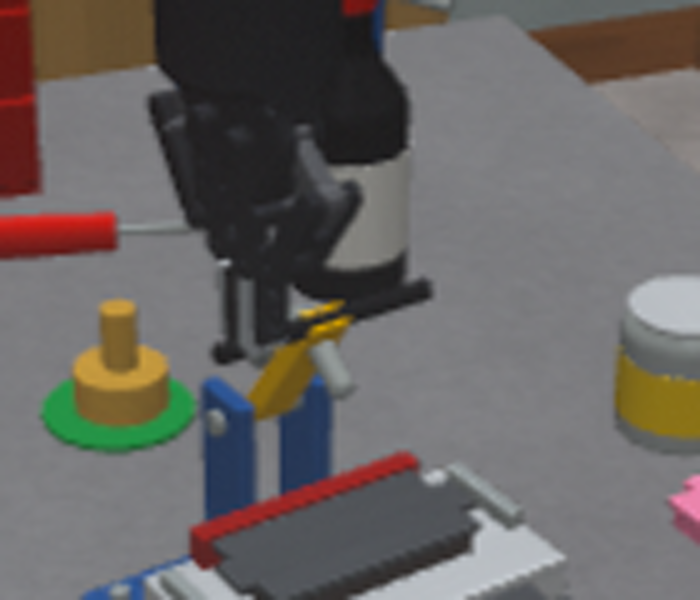

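```bash
python3 -m inch '[{"hand":0,"x":0,"y":-0.0135,"z":0.013,"wx":0,"wy":0.004,"wz":0},{"hand":0,"x":0,"y":-0.01,"z":0.014,"wx":0,"wy":0,"wz":0},{"hand":0,"x":0,"y":-0.007,"z":0.015,"wx":0,"wy":0,"wz":0},{"hand":0,"x":0,"y":-0.0035,"z":0.01,"wx":0,"wy":0,"wz":0}]' 30
python3 -c "
from d import *
delta(G(-.036,.018,.091),yaw-np.pi)
i=shot('side','s20.png');cv2.imwrite('pics/s20d.png',cv2.resize(i[190:270,265:365],None,fx=7,fy=7,interpolation=2)[:,:,::-1])"
```

```text
t: 30.1
eef_pos: [0.5062, 0.0163, 0.1104]
ee_rot: [0.003, -0.108, 0.994, 0.001]
force: [0.1, -0.2, 1.4]
gripper_width: 0.0002
t 30.10 pos [0.5062 0.0163 0.1104] yaw -2.925 F [ 0.1 -0.2  1.4] w 0.0002 gauge [-0.0332  0.0142]
shift tool [0.0029 0.0038 0.0194] turn tool [0.001 0.005 0.005] shift if turned [0.0028 0.0038 0.0194]
```

View pics/s20d.png

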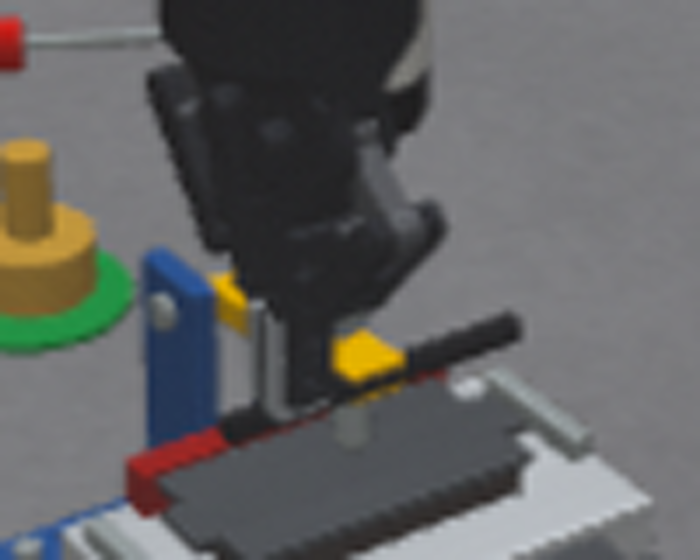

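The grip slipped off near the end, and the shut fingers now stand right over the bar, which is nearly down. I'll centre them and press gently until the foot seats.

```bash
python3 -m inch '[{"hand":0,"x":0.002,"y":0,"z":-0.004,"wx":0,"wy":0.004,"wz":0},{"hand":0,"x":0,"y":0.004,"z":0,"wx":0,"wy":0,"wz":0},{"hand":0,"x":0,"y":0,"z":0.003,"wx":0,"wy":0,"wz":0}]' 30
```

```text
t: 30.52
eef_pos: [0.5032, 0.0202, 0.1108]
ee_rot: [0.0, -0.108, 0.994, 0.0]
force: [0.6, -0.2, 0.1]
gripper_width: 0.0002
```

```bash
python3 -m inch '[{"hand":0,"x":0,"y":0,"z":0.002,"wx":0,"wy":0,"wz":0}]'
```

```text
t: 30.65
eef_pos: [0.5032, 0.0205, 0.1089]
ee_rot: [0.0, -0.109, 0.994, 0.0]
force: [-0.6, -0.2, -0.3]
gripper_width: -0.0002
```

```bash
python3 -m inch '[{"hand":0,"x":0,"y":0,"z":0.002,"wx":0,"wy":0,"wz":0}]'
```

```text
t: 30.78
eef_pos: [0.5033, 0.0207, 0.107]
ee_rot: [0.001, -0.109, 0.994, 0.0]
force: [-0.2, 0.1, 1.0]
gripper_width: 0.0002
```

```bash
python3 -m inch '[{"hand":0,"x":0,"y":0,"z":0.002,"wx":0,"wy":0,"wz":0}]'
```

```text
t: 30.9
eef_pos: [0.5033, 0.0206, 0.1049]
ee_rot: [0.001, -0.109, 0.994, 0.0]
force: [-0.5, -1.6, 1.0]
gripper_width: -0.0
```

```bash
python3 -m inch '[{"hand":0,"x":0,"y":0,"z":0.002,"wx":0,"wy":0,"wz":0}]'
```

```text
t: 31.02
eef_pos: [0.5034, 0.0206, 0.1028]
ee_rot: [0.001, -0.109, 0.994, 0.0]
force: [0.3, -1.6, 0.8]
gripper_width: 0.0001
```

```bash
python3 -c "
from d import *
delta(G(-.036,.018,.091),yaw-np.pi)
i=shot('side','s21.png');cv2.imwrite('pics/s21d.png',cv2.resize(i[190:270,265:365],None,fx=7,fy=7,interpolation=2)[:,:,::-1])"
```

```text
t 31.02 pos [0.5034 0.0206 0.1028] yaw -2.923 F [ 0.3 -1.6  0.8] w 0.0001 gauge [-0.035  0.019]
shift tool [ 0.001  -0.001   0.0118] turn tool [0.    0.001 0.006] shift if turned [ 0.001  -0.001   0.0118]
```

View pics/s21d.png

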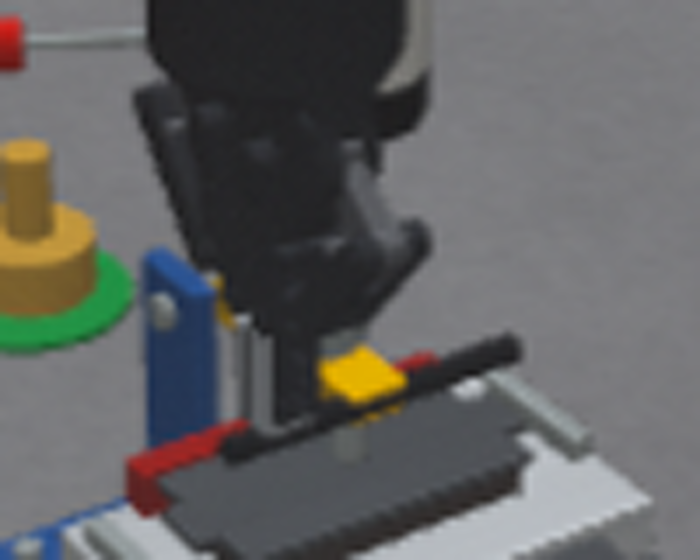

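```bash
python3 -m inch '[{"hand":0,"x":0,"y":0,"z":0.002,"wx":0,"wy":0,"wz":0}]'
```

```text
t: 31.2
eef_pos: [0.5035, 0.0206, 0.1013]
ee_rot: [0.001, -0.109, 0.994, 0.0]
force: [-4.1, 0.8, 13.4]
gripper_width: 0.0001
```

```bash
python3 -m inch '[{"hand":0,"x":0,"y":0,"z":0.002,"wx":0,"wy":0,"wz":0}]'
```

```text
t: 31.32
eef_pos: [0.5036, 0.0205, 0.1011]
ee_rot: [0.001, -0.11, 0.994, -0.0]
force: [-6.7, 1.7, 17.9]
gripper_width: -0.0002
```

```bash
python3 -c "
from d import *
delta(G(-.036,.018,.091),yaw-np.pi)
i=shot('side','s22.png');cv2.imwrite('pics/s22d.png',cv2.resize(i[215:255,290:345],None,fx=13,fy=13,interpolation=2)[:,:,::-1])"
```

```text
t 31.32 pos [0.5036 0.0205 0.1011] yaw -2.922 F [-6.7  1.7 17.9] w -0.0002 gauge [-0.0349  0.0188]
shift tool [ 0.0011 -0.0008  0.0101] turn tool [-0.001  0.001  0.007] shift if turned [ 0.0011 -0.0008  0.0101]
```

View pics/s22d.png

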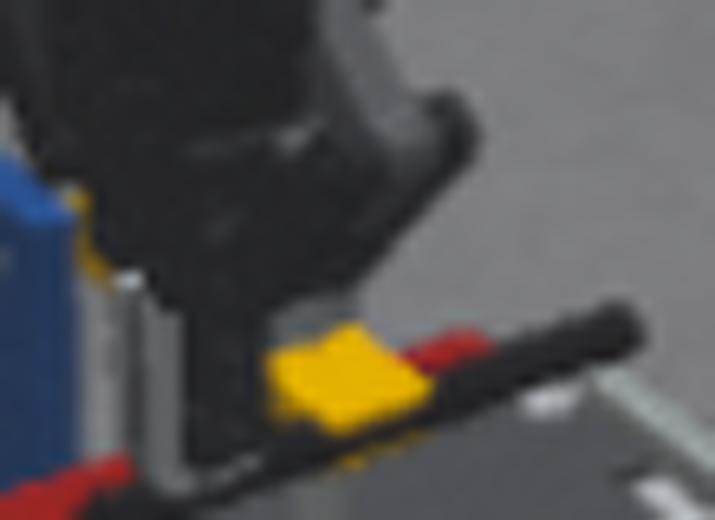

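Foot is seated on the pad: the push-back rose to 18 N. Withdrawing straight up.

```bash
python3 -m inch '[{"hand":0,"x":0,"y":0,"z":-0.005,"wx":0,"wy":0,"wz":0},{"hand":0,"x":0,"y":0,"z":-0.03,"wx":0,"wy":0,"wz":0},{"hand":0,"x":0,"y":0,"z":-0.05,"wx":0,"wy":0,"wz":0},{"hand":0,"x":0,"y":0,"z":-0.03,"wx":0,"wy":0,"wz":0},{"hand":0,"x":0,"y":-0.05,"z":0,"wx":0,"wy":0,"wz":0},{"hand":0,"x":0,"y":-0.05,"z":0,"wx":0,"wy":0,"wz":0},{"hand":0,"x":0,"y":-0.05,"z":0,"wx":0,"wy":0,"wz":0},{"hand":0,"x":0,"y":-0.05,"z":0,"wx":0,"wy":0,"wz":0},{"hand":0,"x":0,"y":-0.05,"z":0,"wx":0,"wy":0,"wz":0}]'
python3 -c "
from d import *
delta([.497,-.294,.1],None)
i=shot('side','s23.png');cv2.imwrite('pics/s23d.png',cv2.resize(i[190:310,260:400],None,fx=5,fy=5,interpolation=2)[:,:,::-1])
i=shot('top','t23.png');cv2.imwrite('pics/t23d.png',cv2.resize(i[180:290,240:380],None,fx=5.5,fy=5.5,interpolation=2)[:,:,::-1])"
```

```text
t: 32.5
eef_pos: [0.5607, -0.2268, 0.2207]
ee_rot: [0.002, -0.114, 0.994, -0.0]
force: [0.3, 0.3, -0.3]
gripper_width: 0.0002
t 32.50 pos [ 0.5607 -0.2268  0.2207] yaw -2.914 F [ 0.3  0.3 -0.3] w 0.0002 gauge [-0.0311 -0.2349]
shift tool [ 0.0778 -0.051   0.1204] turn tool [-0.001  0.005 -0.   ] shift if turned [ 0.0773 -0.0511  0.1207]
```

View pics/s23d.png

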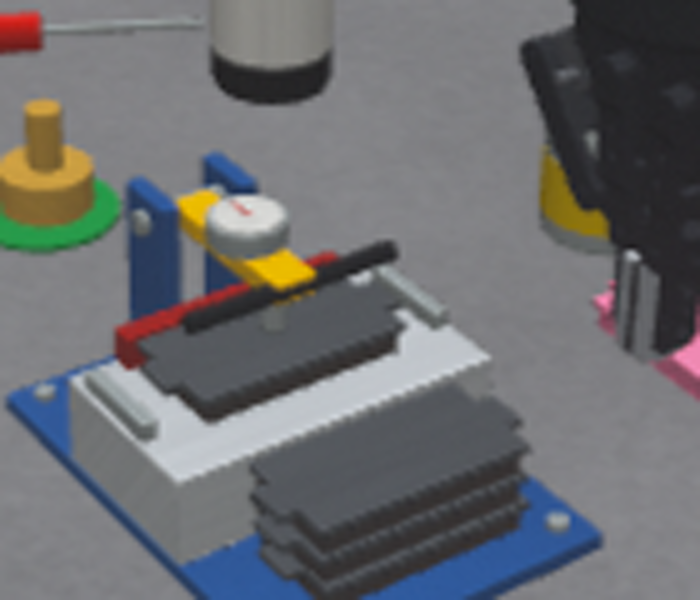

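View pics/t23d.png

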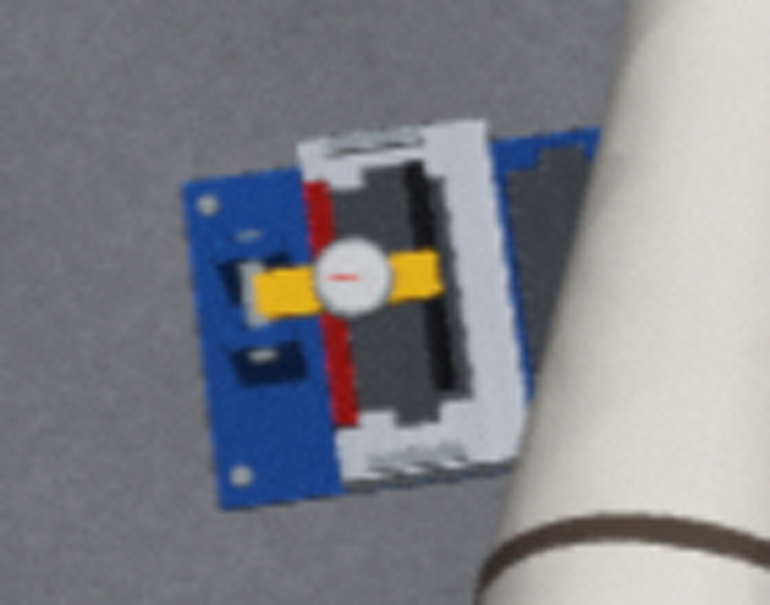

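The arm is down with its foot on the pad, and the pad is flush with the rail. Next is the button. The red dome on the grey box at side (367,374) / top (437,259) is the only one, and the crop below confirms it.

```bash
python3 -m inch '[{"hand":0,"x":0.04,"y":-0.025,"z":0,"wx":0,"wy":0.004,"wz":0},{"hand":0,"x":0.038,"y":-0.026,"z":0,"wx":0,"wy":0,"wz":0},{"hand":0,"x":0,"y":0,"z":0.04,"wx":0,"wy":0,"wz":0},{"hand":0,"x":0,"y":0,"z":0.04,"wx":0,"wy":0,"wz":0},{"hand":0,"x":0,"y":0,"z":0.03,"wx":0,"wy":0,"wz":0},{"hand":0,"x":0,"y":0,"z":0,"wx":0,"wy":0,"wz":0}]'
python3 -c "
from d import *
delta([.497,-.294,.045],None)
i=shot('side','s24.png');cv2.imwrite('pics/s24d.png',cv2.resize(i[300:420,310:430],None,fx=5,fy=5,interpolation=2)[:,:,::-1])"
```

```text
t: 33.35
eef_pos: [0.4939, -0.2976, 0.106]
ee_rot: [-0.0, -0.11, 0.994, -0.0]
force: [0.5, -0.2, 1.4]
gripper_width: -0.0002
t 33.35 pos [ 0.4939 -0.2976  0.106 ] yaw -2.921 F [ 0.5 -0.2  1.4] w -0.0002 gauge [-0.1114 -0.2901]
shift tool [-0.0039  0.0029  0.061 ] turn tool [-0. -0.  0.] shift if turned [-0.0039  0.0029  0.061 ]
```

View pics/s24d.png

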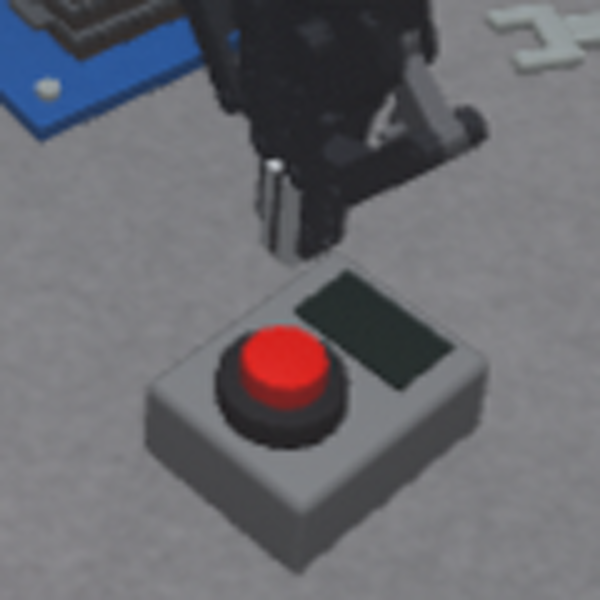

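```bash
python3 -c "
from d import *
for z in(.05,.055,.06): print(z,onz('side',367.2,371.2,z),onz('top',437,258,z))"
python3 -m inch '[{"hand":0,"x":-0.004,"y":0.002,"z":0.02,"wx":0,"wy":0,"wz":0},{"hand":0,"x":0,"y":0,"z":0.018,"wx":0,"wy":0,"wz":0},{"hand":0,"x":0,"y":0,"z":0,"wx":0,"wy":0,"wz":0}]'
python3 -c "
from d import *
delta([.4965,-.293,.05],None)"
```

```text
0.05 [ 0.50130915 -0.28768599  0.05      ] [ 0.49797283 -0.29375573  0.05      ]
0.055 [ 0.49886024 -0.29167381  0.055     ] [ 0.49714087 -0.29246653  0.055     ]
0.06 [ 0.49641133 -0.29566164  0.06      ] [ 0.49630891 -0.29117732  0.06      ]
t: 33.78
eef_pos: [0.5032, -0.2961, 0.0749]
ee_rot: [0.006, -0.112, 0.994, -0.004]
force: [-0.0, -0.4, 0.7]
gripper_width: 0.0001
t 33.77 pos [ 0.5032 -0.2961  0.0749] yaw -2.918 F [-0.  -0.4  0.7] w 0.0001 gauge [-0.1019 -0.2906]
shift tool [0.0062 0.0047 0.0248] turn tool [-0.009  0.012 -0.   ] shift if turned [0.0059 0.0045 0.0249]
```

```bash
python3 -m inch '[{"hand":0,"x":0.0055,"y":0.0045,"z":0.004,"wx":-0.009,"wy":0.012,"wz":0},{"hand":0,"x":0,"y":0,"z":0.01,"wx":0,"wy":0,"wz":0},{"hand":0,"x":0,"y":0,"z":0,"wx":0,"wy":0,"wz":0}]'
python3 -c "
from d import *
delta([.4975,-.2925,.046],None)"
```

```text
t: 34.15
eef_pos: [0.4987, -0.2932, 0.0636]
ee_rot: [0.002, -0.112, 0.994, -0.001]
force: [-0.2, 0.6, 0.5]
gripper_width: 0.0003
t 34.15 pos [ 0.4987 -0.2932  0.0636] yaw -2.917 F [-0.2  0.6  0.5] w 0.0003 gauge [-0.1058 -0.2868]
shift tool [0.0011 0.001  0.0176] turn tool [-0.002  0.004 -0.   ] shift if turned [0.001  0.001  0.0176]
```

```bash
python3 -m inch '[{"hand":0,"x":0.001,"y":0.001,"z":0.008,"wx":0,"wy":0.003,"wz":0},{"hand":0,"x":0,"y":0,"z":0.005,"wx":0,"wy":0,"wz":0}]'
```

```text
t: 34.4
eef_pos: [0.4979, -0.2926, 0.0505]
ee_rot: [0.001, -0.112, 0.994, -0.001]
force: [0.0, 0.1, 0.2]
gripper_width: -0.0
```

```bash
python3 -m inch '[{"hand":0,"x":0,"y":0,"z":0.003,"wx":0,"wy":0,"wz":0}]'
```

```text
t: 34.52
eef_pos: [0.4979, -0.2927, 0.0472]
ee_rot: [0.001, -0.112, 0.994, -0.002]
force: [0.4, 0.6, 2.6]
gripper_width: 0.0002
```

```bash
python3 -m inch '[{"hand":0,"x":0,"y":0,"z":0.003,"wx":0,"wy":0,"wz":0}]'
```

```text
t: 34.65
eef_pos: [0.4979, -0.2927, 0.0443]
ee_rot: [0.001, -0.112, 0.994, -0.002]
force: [-1.6, 2.4, 4.6]
gripper_width: -0.0002
```

```bash
python3 -m inch '[{"hand":0,"x":0,"y":0,"z":0.003,"wx":0,"wy":0,"wz":0}]'
```

```text
t: 34.78
eef_pos: [0.4981, -0.2928, 0.0438]
ee_rot: [0.001, -0.113, 0.994, -0.002]
force: [-6.3, 6.3, 28.0]
gripper_width: -0.0002
```

```bash
python3 -m inch '[{"hand":0,"x":0,"y":0,"z":0.002,"wx":0,"wy":0,"wz":0}]'
```

```text
t: 34.9
eef_pos: [0.498, -0.2928, 0.0441]
ee_rot: [0.001, -0.113, 0.994, -0.002]
force: [-3.3, 4.0, 13.4]
gripper_width: 0.0003
```

```bash
python3 -m inch '[{"hand":0,"x":0,"y":0,"z":0.002,"wx":0,"wy":0,"wz":0}]'
python3 -c "
from d import *
i=shot('side','s25.png');cv2.imwrite('pics/s25d.png',cv2.resize(i[340:410,330:410],None,fx=8,fy=8,interpolation=2)[:,:,::-1])"
```

```text
t: 35.02
eef_pos: [0.498, -0.2928, 0.0442]
ee_rot: [0.001, -0.114, 0.994, -0.002]
force: [-3.3, 2.6, 11.3]
gripper_width: 0.0001
```

View pics/s25d.png

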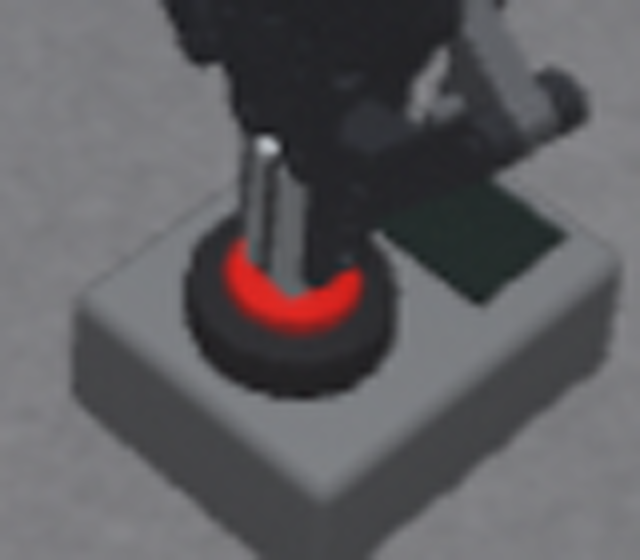

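The button is fully down, nearly flush with its collar at crop (295,310). Retracting and doing a final check.

```bash
python3 -m inch '[{"hand":0,"x":0,"y":0,"z":-0.01,"wx":0,"wy":0,"wz":0},{"hand":0,"x":0,"y":0,"z":-0.04,"wx":0,"wy":0,"wz":0},{"hand":0,"x":0,"y":0,"z":-0.05,"wx":0,"wy":0,"wz":0},{"hand":0,"x":0,"y":0,"z":-0.05,"wx":0,"wy":0,"wz":0},{"hand":0,"x":0.04,"y":-0.04,"z":0,"wx":0,"wy":0,"wz":0},{"hand":0,"x":0.04,"y":-0.04,"z":0,"wx":0,"wy":0,"wz":0},{"hand":0,"x":0,"y":0,"z":0,"wx":0,"wy":0,"wz":0},{"hand":0,"x":0,"y":0,"z":0,"wx":0,"wy":0,"wz":0}]'
python3 - <<'E'
from d import *
shot('side','s26.png');shot('top','t26.png')
i=cv2.imread('pics/t26.png');h=cv2.cvtColor(i,cv2.COLOR_BGR2HSV)
# weight disc on mat, top at z=.028
m=cv2.inRange(h[220:265,200:245],np.array((12,120,60)),np.array((25,255,255)))
q=max(cv2.findContours(m,0,1)[0],key=cv2.contourArea)+[200,220]
c,r=cv2.minEnclosingCircle(q);print('weight',c,r,onz('top',*c,.028))
cv2.imwrite('pics/t26d.png',cv2.resize(i[185:285,190:370],None,fx=4.4,fy=4.4,interpolation=2))
E
```

```text
t: 36.08
eef_pos: [0.4376, -0.3906, 0.2006]
ee_rot: [0.002, -0.115, 0.993, -0.004]
force: [0.7, 1.0, 0.0]
gripper_width: -0.0001
weight (219.81817626953125, 239.81817626953125) 9.257669448852539 [0.50565791 0.29473404 0.028     ]
```

View pics/t26d.png

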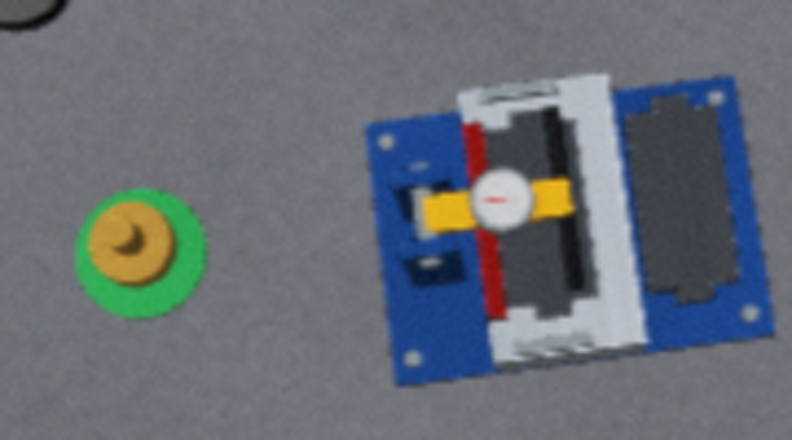

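View pics/s26.png

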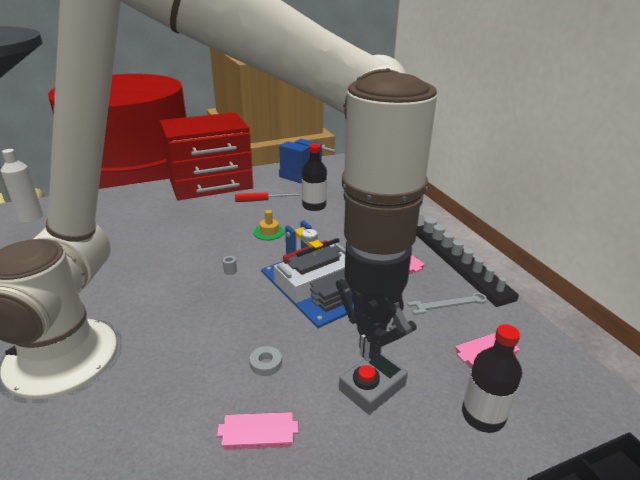

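```bash
python3 -c "
from plant import manip
print(manip.finish_job())"
```

```text
the job is handed in; nothing more can be done
None
```

The job is done in the order you asked and handed in at about 36 s of the 72 s allowed; no verdict came back.

- **Weight:** I lowered it in small steps until the mat took its load, then released it. It stands upright about 2 mm from the mat's centre.
- **Pad:** I swung the yellow arm up past upright to about 1.74 rad. I then pushed the top pad sideways with both fingertips at 2–3 N until it met the red rail at about 12 N. It lies flat along the rail, and the three pads below look unmoved.
- **Arm:** I brought it down until the foot stopped on the pad, pressing 18 N.
- **Button:** I pressed it to its stop, peaking at 28 N. While held it sat nearly flush with its collar, and it sprang back. The bystanders look unmoved in the last side picture.

Some things did not go to plan:

- **Finger height:** The fingertips sit about 8–12 mm above the reported TCP instead of 14 mm below it. My first pinch of the bar closed on nothing and did not move it. I then measured the offset by touching the bare bench, at 17 N.
- **Slipped grip:** The pinch slipped off late in the arm's descent, so I finished by pressing on the bar with shut fingers. The later pictures show the foot on the pad and nothing disturbed.
- **Button force:** The 28 N press is above the 4 N the button needs, but it was made with the fingertips.

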